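Strip the topping dispenser at closing time

ROBOT

A 6-joint arm with a two-finger parallel gripper is mounted at the origin on the work surface. World frame = base frame: x ahead of the robot, y to its left, z up, the work surface at z = 0. Lengths are in m, angles in rad, forces in N, time in s.
With the tool pointing down it reaches from about 0.425 to 0.95 m from the base axis. Payload 3.5 kg.
Tool frame: the origin (TCP) lies midway between the tips of the shut fingers; the grasp point (between the pads) lies 19 mm behind it; z points along the fingers, y is the line along which they close (so a half turn about z gives the same grasp; the last joint's range is limited). The gripper opens to 85 mm and grips with 20 to 120 N. Pads are 22 mm wide; open, the fingers measure 114 mm over their backs; the gripper's body (76 mm by 85 mm) begins 54 mm behind the grasp point. The pads swing forward as they close: fully open they stand 13 mm farther back than shut.
Start: joints at [1.116, 0.286, 1.577, -0, 1.279, -0.15], TCP at [0.203, 0.644, 0.231] pointing down, gripper open.
Joint ranges: [-2.77, 2.77], [-0.9, 2.22], [0.21, 2.48], [-1.53, 4.67], [0.24, 2.81], [-2.84, 2.84]. Speed limits (rad/s): [2.79, 2.79, 3.14, 3.14, 3.14, 3.14].

INTERFACE

Orientations are given as a unit quaternion [x, y, z, w].
In Python, from plant import * gives the robot as it stands.
- The arm moves only by the tool move_arm, never from a script. Its argument "moves" is a list of rows, each a list of 3 entries, a list of its own where there are three numbers: the opening, from 0 (shut) to 1 (fully open), then the shift along the tool's x, y, z in m, then the turn, a rotation vector about the tool's x, y, z in rad. A call has exactly 10 rows; each row shifts and turns the commanded pose from where the row before left it, along the tool's axes as they then stand; what a row does not reach is not made up. A row lasts 1/12 s, in which the tool goes at most 41.7 mm and 7.16 degrees, less where a joint would pass 70% of its speed; a pose out of reach is approached as far as the arm can. A call is refused whole if a number of a shift passes 0.0417 or a number of a turn 0.125, either way. A call with a gripper value outside its range is refused whole. The fingers move at their own pace and stop on an object; "grip_force" is the grip in N (left out, the last holds). Time passes only in rows, so rows that do not move let the fingers close, or fill a call up. It gives the time, the measured TCP pose, the force, the opening and the grip force at its end, in the units of the state.
- get_state(): the state, without advancing time (a new reading comes with each control period).
- read_camera(name): name is "scene" or "top"; returns the picture (400x640x3 uint8, red, green, blue); there is no depth.
- camera_params(name): a dict with "fx", "fy", "cx", "cy" (pixels), "rvec" (rotation vector, rad) and "tvec" (3), from world to camera coordinates, as OpenCV has them. Camera axes: x right, y down, z forward; pixel columns grow to the right and rows downward; lengths in m; the calibration is good to about 2 mm. A picture is of the moment at which its call begins. camera_params takes no time and is no camera call.
- sign_off(): hands the job in; it is judged then, once.
The state is a dict: "time": time; "qpos": joint angles; "dq": joint speeds; "joint_efforts": joint torques, N m; "eef_pos": TCP position; "tcp_rot": TCP orientation; "contact_force": force on the tool from outside, world axes, zero at the start; "wrist_torque": the same for the moment, N m; "opening": opening from 0.0 (shut) to 1.0 (fully open); "finger_force": force on a finger pad.
Only numpy, scipy, OpenCV 4.12 (cv2) and the standard library are available. Lean on these libraries where they do the work, as an engineer would, in place of code of your own. Each camera call takes 0.05 s, during which the arm holds its last target. There are 200 camera calls.

TASK

Closing time at the pastry counter: first turn the topping dispenser's lock collar so its white pointer is at the red dot, and put the drip tray squarely under the hooks of the brass rack, handle towards you; only then start on the pump heads. Take every pump head off by holding its black release button pressed in while you pull it straight up, and hang each one by its loop on a hook of its own, one head to a hook. At the end the tray must still be squarely under the hooks, the collar still at the red dot, and the glass, pastry dish and saucers not disturbed.

Things in the scene. Friction and masses are not known exactly. Their poses are not given: they have to be found in the camera images.
- station: Topping dispenser, fixed: steel housing 150 mm deep (its x), 430 mm long (its y, -260 to +170), top plate at z = 90. Origin on the counter; at yaw 0 its x points away from the robot. Three square sockets in the top plate at x = 0, y = -85, 15, 115, some may be empty; a lock collar on the top at x = 0, y = -200.
- socket0 (a point): Centre of socket 0, on the housing's top surface: a 28 mm square hole through the 8 mm top plate, free space below. A head's stem passes through and its body rests on the plate. Unless its button is held pressed, a tooth on the stem catches under the plate; pressed, it pulls straight up and is free after 56 mm
- socket1 (a point): Centre of socket 1, on the housing's top surface: a 28 mm square hole through the 8 mm top plate, free space below
- socket2 (a point): Centre of socket 2, on the housing's top surface: a 28 mm square hole through the 8 mm top plate, free space below
- collar (a joint): Angle of the captive lock collar (a steel ring, 68 mm across, with a grip bar) about its upright axis, 0 to 1.5 rad, growing counter-clockwise seen from above. 0: white pointer at the green dot (open); 1.2 rad: pointer at the red dot (locked), 0.3 rad short of the end stop. It stays where it is left (friction about 0.08 N m).
- collar_grip (a point): Middle of the collar's upright black grip bar, on the collar's axis, 124 mm above the counter, 12 mm below the bar's top. The bar is 62 mm long, 16 mm thick, 32 mm high. At collar angle 0 it runs along the station's y with the pointer towards the station's -y; at angle a it is turned by a.
- rack: Drip rack, fixed, brass: a bar along its y (380 mm, height 200) on two posts at y = +-190, with a low stop bar (top at 26 mm, front face at x = -7) between them. Origin on the counter below the bar's middle; at yaw 0 its x points away from the robot. Three hooks stick out from the bar towards its -x at y = -110, 0 and 110.
- hook0 (a point): Point on the upper side of hook 0, 60 mm out from the bar. The hook is a level rod 9 mm thick at height 200 (centre) running along the rack's -x, straight for 105 mm from the bar, then turned up: its tip is 113 mm out, the tip's top 17 mm above the rod's centre line
- hook1 (a point): Point on the upper side of hook 1, 60 mm out from the bar. The hook is a level rod 9 mm thick at height 200 (centre) running along the rack's -x, straight for 105 mm from the bar, then turned up: its tip is 113 mm out, the tip's top 17 mm above the rod's centre line
- hook2 (a point): Point on the upper side of hook 2, 60 mm out from the bar. The hook is a level rod 9 mm thick at height 200 (centre) running along the rack's -x, straight for 105 mm from the bar, then turned up: its tip is 113 mm out, the tip's top 17 mm above the rod's centre line
- tray_spot (a point): Point on the counter under the hooks, 78 mm in front of the rack's bar: where the middle of the drip tray belongs
- tray: Loose drip tray, grey, 0.5 kg: 120 mm (x) by 300 mm (y), 30 mm high, 4 mm walls, open above, origin under its middle. It belongs with its long side along the rack's bar and its handle (on its -x side) towards the robot. It slides on the counter.
- tray_handle (a point): Middle of the tray's black bar handle: a rod 10 mm thick and 80 mm long along the tray's y, 105 mm from the tray's middle on its -x side, 26 mm above the counter, open in front and behind (45 mm gap to the tray)
- head_red: Loose pump head, red body, 0.28 kg; may be absent. Origin at its lower end, z up. Steel stem 26 mm square, z 0 to 55; body 36 square, z 55 to 125; cap to 137. Black release button on the -x face, 16 wide, z 82 to 108, stands 6.5 mm out; pinching the body across x at z = 95 presses it flush (6 N). Clipped in, its origin is 55 mm below the socket point, axes as the station's. Spout to y = -39.
- head_red_loop (a point): Inner peak of the red head's closed hanging loop, where it rests on a hook: head frame (0, 34, 116) mm. The loop, of 8 mm rod, stands in the head's y-z plane on its +y side; its opening is y 18 to 49, z 64 to 95 (116 at the peak), and a hook passes through along the head's x. Let go on a hook, the head swings to lean about 30 degrees and may sway for some seconds.
- head_yellow: Loose pump head, yellow body, 0.28 kg; may be absent. Origin at its lower end, z up. Steel stem 26 mm square, z 0 to 55; body 36 square, z 55 to 125; cap to 137. Black release button on the -x face, 16 wide, z 82 to 108, stands 6.5 mm out; pinching the body across x at z = 95 presses it flush (6 N). Clipped in, its origin is 55 mm below the socket point, axes as the station's. Spout to y = -39.
- head_yellow_loop (a point): Inner peak of the yellow head's closed hanging loop, where it rests on a hook: head frame (0, 34, 116) mm. The loop, of 8 mm rod, stands in the head's y-z plane on its +y side; its opening is y 18 to 49, z 64 to 95 (116 at the peak), and a hook passes through along the head's x. Let go on a hook, the head swings to lean about 30 degrees and may sway for some seconds.
- head_white: Loose pump head, white body, 0.28 kg; may be absent. Origin at its lower end, z up. Steel stem 26 mm square, z 0 to 55; body 36 square, z 55 to 125; cap to 137. Black release button on the -x face, 16 wide, z 82 to 108, stands 6.5 mm out; pinching the body across x at z = 95 presses it flush (6 N). Clipped in, its origin is 55 mm below the socket point, axes as the station's. Spout to y = -39.
- head_white_loop (a point): Inner peak of the white head's closed hanging loop, where it rests on a hook: head frame (0, 34, 116) mm. The loop, of 8 mm rod, stands in the head's y-z plane on its +y side; its opening is y 18 to 49, z 64 to 95 (116 at the peak), and a hook passes through along the head's x. Let go on a hook, the head swings to lean about 30 degrees and may sway for some seconds.
- goblet: Bystander: stemmed glass of orange slices, 82 mm wide, 150 mm high
- pastry_dish: Bystander: dark round dish with a croissant, 170 mm wide, 55 mm high
- saucers: Bystander: stack of dark dishes, 170 mm wide, 41 mm high

How it is judged:
On the way:
1. with every pump head still clipped in, the collar is at the locked mark and the tray is squarely under the hooks (value of joint collar between 1.08 and 1.32 rad and horizontal distance between tray and tray_spot below 0.03 m and angle between the x axis of tray and the x axis of rack, either way round below 0.15 rad and height (world z) of tray below 0.01 m and x of tray_handle in the frame of rack below -0.12 m and (distance between head_red and socket0 below 0.06 m or distance between head_red and socket1 below 0.06 m or distance between head_red and socket2 below 0.06 m) and (distance between head_yellow and socket0 below 0.06 m or distance between head_yellow and socket1 below 0.06 m or distance between head_yellow and socket2 below 0.06 m) and (distance between head_white and socket0 below 0.06 m or distance between head_white and socket1 below 0.06 m or distance between head_white and socket2 below 0.06 m)), for 0.2 s.
At the end, for the whole second after the job is handed in: Collar at 1.2 rad +-0.12; tray flat, handle towards the robot, within 30 mm of the tray spot and 0.15 rad of the rack; every head hangs, at most swaying a little (below 0.2 m/s), by its loop, one to a hook (loop within 45 mm of the hook point, loops 80 mm apart), clear of the tray (value of joint collar between 1.08 and 1.32 rad and horizontal distance between tray and tray_spot below 0.03 m and angle between the x axis of tray and the x axis of rack, either way round below 0.15 rad and height (world z) of tray below 0.01 m and x of tray_handle in the frame of rack below -0.12 m and (distance between head_red_loop and hook0 below 0.045 m or distance between head_red_loop and hook1 below 0.045 m or distance between head_red_loop and hook2 below 0.045 m) and height (world z) of each of head_red, head_yellow, head_white above 0.05 m and contact force between each of head_red, head_yellow, head_white and rack above 0.5 N and contact force between each of head_red, head_yellow, head_white and tray below 0.05 N and linear speed of each of head_red, head_yellow, head_white below 0.2 m/s and (distance between head_yellow_loop and hook0 below 0.045 m or distance between head_yellow_loop and hook1 below 0.045 m or distance between head_yellow_loop and hook2 below 0.045 m) and (distance between head_white_loop and hook0 below 0.045 m or distance between head_white_loop and hook1 below 0.045 m or distance between head_white_loop and hook2 below 0.045 m) and horizontal distance between head_red_loop and head_yellow_loop above 0.08 m and horizontal distance between each of head_red_loop, head_yellow_loop and head_white_loop above 0.08 m and linear speed of tray below 0.02 m/s); the robot touches nothing.
It fails at once if the goblet is pushed aside or knocked over (distance of goblet from where it was at the start of the episode above 0.04 m or angle between goblet's own z axis and vertical above 0.5 rad).
It fails at once if the pastry dish is pushed aside or knocked over (distance of pastry_dish from where it was at the start of the episode above 0.04 m or angle between pastry_dish's own z axis and vertical above 0.5 rad).
It fails at once if the saucers is pushed aside or knocked over (distance of saucers from where it was at the start of the episode above 0.04 m or angle between saucers's own z axis and vertical above 0.5 rad).
Of head_red, head_yellow, head_white only 2 to 3 are there at a start; the rules pass over those that are not, and their reading is None.
At some moment in a run one of tray may be knocked a few centimetres aside while the robot is not near it.
It also fails if it takes over 210 s, if anything falls off the work surface, if the arm or the gripper's body presses on something with over 40 N, if the wrist force passes 120 N, or if a joint passes its speed limit or range.

## Working session

There is one attempt and no reset: what is moved stays moved. The work goes in short steps, Python scripts to look and compute and a tool call to move; the robot and the scene stay as the last step left them, time stands still between calls to the robot, and variables do not carry over. Pictures are saved under pics/ and viewed, at most 14 in all, crops included, and the job is handed in when it is done.

Besides the shell and the picture viewer there is one more tool, called after "Call:" as name(argument=value, ...), one argument or row to a line, values as JSON. move_arm: Moves the arm, as the interface text tells. Its arguments: {"type":"object","properties":{"moves":{"type":"array"},"grip_force":{"type":"number"}},"required":["moves"]}

```bash
mkdir -p pics; ls
python3 - <<'E'
from plant import *
import cv2
for n in("scene","top"):
    cv2.imwrite(f"pics/{n}0.png",read_camera(n)[:,:,::-1]); print(n,camera_params(n))
print(get_state())
E
```

```text
pics
scene {'fx': 445.0631510331708, 'fy': 445.0631510331708, 'cx': 319.84943419520465, 'cy': 194.4439442091402, 'rvec': array([ 1.71354686,  2.13516439, -0.61136906]), 'tvec': array([ 0.08451512, -0.38119909,  1.99787406])}
top {'fx': 448.445208027813, 'fy': 448.445208027813, 'cx': 317.10810438509736, 'cy': 198.73028068058238, 'rvec': array([ 2.18375352, -2.15612279,  0.08651248]), 'tvec': array([0.0333329, 0.5363398, 1.4224437])}
{'time': 0.1, 'qpos': array([ 1.11601521e+00,  2.87124749e-01,  1.57805452e+00, -5.60576513e-06,
        1.27861174e+00, -1.50010869e-01]), 'dq': array([-0.00105903, -0.00206028, -0.00264805, -0.00314985, -0.00019391,
       -0.00088484]), 'joint_efforts': array([ 1.08954046e-03, -4.07295263e+01, -2.93699098e+01, -1.18130688e-04,
        3.40191153e-03,  5.65725685e-06]), 'eef_pos': array([0.20226041, 0.64334811, 0.23004077]), 'tcp_rot': array([ 1.51795156e-01,  9.88411363e-01, -1.05010360e-03, -3.24783225e-04]), 'contact_force': array([ 0.45693406,  0.29837148, -0.40241919]), 'wrist_torque': array([-0.0427819 , -0.0132641 , -0.01691264]), 'finger_force': 0.0, 'opening': 1.0007560689791533}
```

View pics/scene0.png

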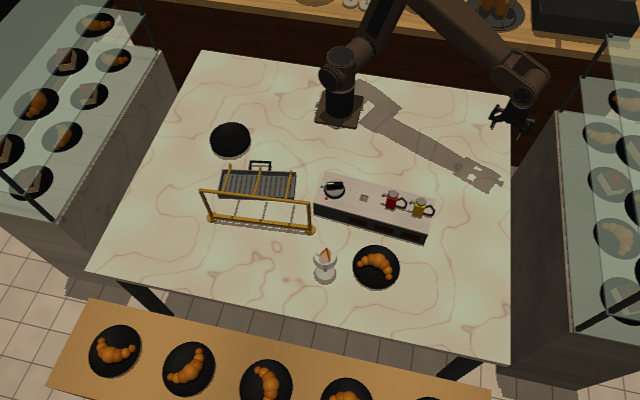

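View pics/top0.png

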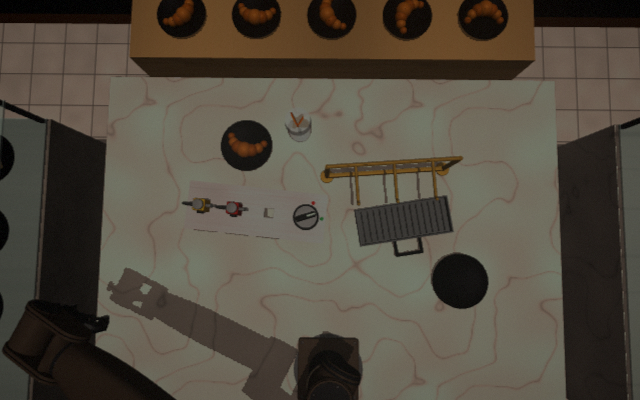

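The two views show the station on the left of the top view: yellow head (202,205), red head (234,209), an empty socket (268,212) and the collar (305,216). The rack is at (390,170), and the tray at (404,220) is turned slightly and short of its spot. I'll enlarge both views next.

```bash
cat > h.py <<'E'
import numpy as np, cv2
from scipy.spatial.transform import Rotation as R
from plant import *
def cam(n):
    p=camera_params(n); K=np.array([[p['fx'],0,p['cx']],[0,p['fy'],p['cy']],[0,0,1]])
    return K,R.from_rotvec(p['rvec']).as_matrix(),np.array(p['tvec'])
def ray(n,uv):
    K,Rm,t=cam(n); d=Rm.T@np.linalg.solve(K,[uv[0],uv[1],1.]); return -Rm.T@t,d/np.linalg.norm(d)
def onz(n,uv,z):
    c,d=ray(n,uv); return c+d*(z-c[2])/d[2]
def tri(uvs,uvt):
    (a,d),(b,e)=ray("scene",uvs),ray("top",uvt)
    s=np.linalg.lstsq(np.c_[d,-e],b-a,rcond=None)[0]; p,q=a+s[0]*d,b+s[1]*e
    return (p+q)/2,np.linalg.norm(p-q)
def proj(n,P):
    K,Rm,t=cam(n); v=np.atleast_2d(P)@Rm.T+t; v=v@K.T; return v[:,:2]/v[:,2:]
E
python3 - <<'E'
import cv2
s=cv2.imread("pics/scene0.png");t=cv2.imread("pics/top0.png")
cv2.imwrite("pics/s1.png",cv2.resize(s[150:250,190:445],(800,314),interpolation=cv2.INTER_CUBIC))
a=cv2.resize(t[140:265,175:335],(800,625)[:2],interpolation=cv2.INTER_CUBIC)[:600]
b=cv2.resize(t[145:265,310:470],(800,600),interpolation=cv2.INTER_CUBIC)
cv2.imwrite("pics/t1.png",cv2.convertScaleAbs(a,alpha=1.6));cv2.imwrite("pics/t2.png",cv2.convertScaleAbs(b,alpha=1.6))
E
```

```text
(no output)
```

View pics/s1.png

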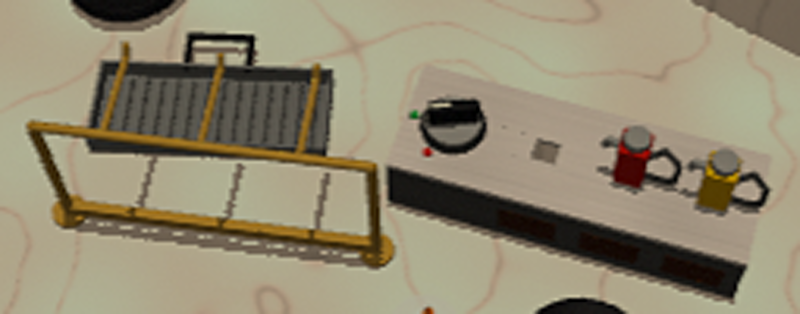

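View pics/t1.png

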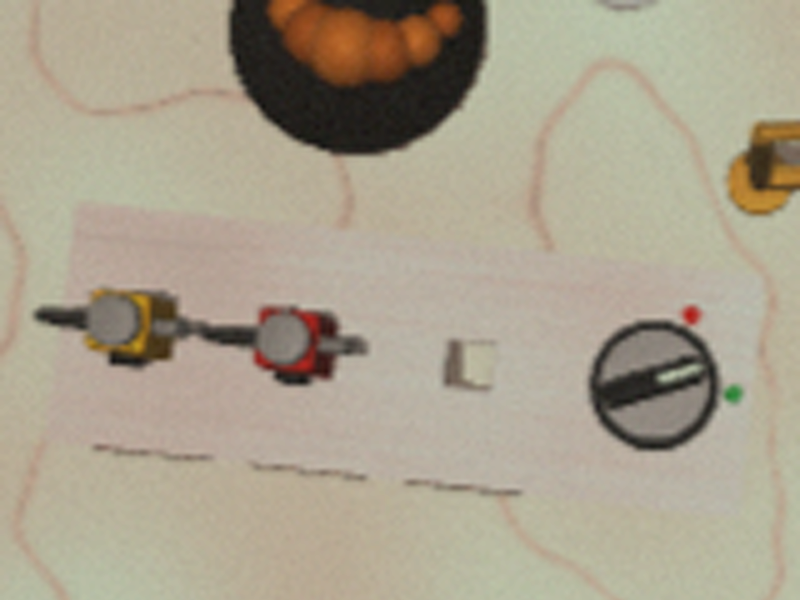

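View pics/t2.png

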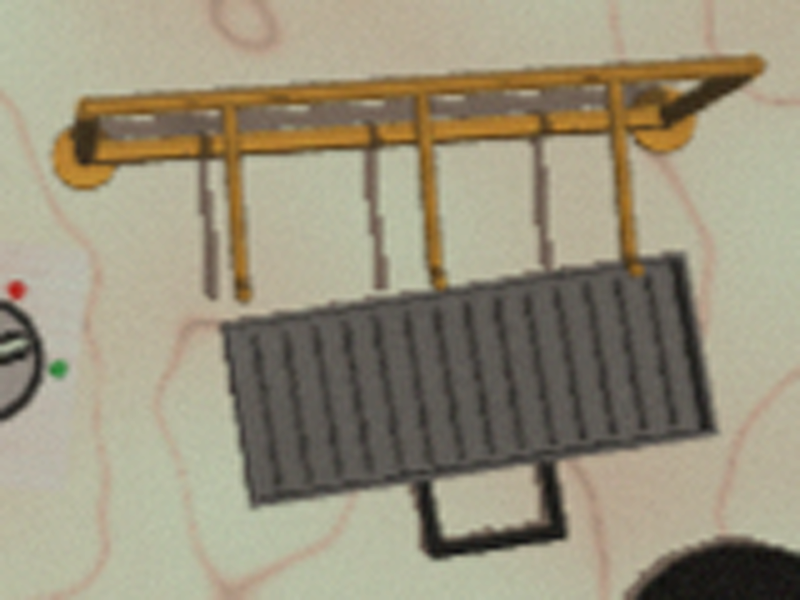

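The top crop gives the collar centre at (305.6,217), red dot (313.2,203), green dot (321.6,218.6), socket 0 at (269,212.8), and the caps at (232.4,207.4) red and (198,204) yellow. The tray's corners, the hook tips and the bar ends are also clear in both views.

Run:
```python
from h import *
np.set_printoptions(precision=4,suppress=True)
S=lambda x,y:(190+x/3.137,150+y/3.137); T1=lambda x,y:(175+x/5,140+y/5); T2=lambda x,y:(310+x/5,145+y/5)
pts={'collarbar':(S(453,112),T1(652,382)),'green':(S(414,115),T1(733,393)),'red':(S(428,153),T1(691,315)),'sock0':(S(545,150),T1(470,364)),
'redcap':(S(637,137),T1(287,337)),'yelcap':(S(726,161),T1(115,320)),
'bar-':(S(33,126),T2(762,65)),'bar+':(S(377,165),T2(83,105)),
'tip0':(S(126,45),T2(637,270)),'tip1':(S(220,58),T2(440,283)),'tip2':(S(315,68),T2(243,297)),
'tray++':(S(328,153),T2(222,325)),'tray+-':(S(88,150),T2(682,255)),'tray--':(S(102,62),T2(716,433)),'tray-+':(S(332,70),T2(252,506)),'handle':(S(221,37),T2(497,547))}
P={}
for k,(s,t) in pts.items():
    P[k],e=tri(s,t); print(k,P[k],round(e,4))
# heights fixed from text as check
zz={'green':.09,'red':.09,'sock0':.09,'redcap':.172,'yelcap':.172,'bar-':.2045,'bar+':.2045,'tip0':.217,'tip1':.217,'tip2':.217,'tray++':.03,'tray+-':.03,'tray--':.03,'tray-+':.03,'handle':.031,'collarbar':.136}
for k,z in zz.items(): print(k,'top',onz('top',pts[k][1],z)[:2],'scene',onz('scene',pts[k][0],z)[:2])
```

```text
collarbar [0.4737 0.0747 0.1124] 0.0019
green [0.469  0.026  0.0824] 0.0025
red [0.517  0.0532 0.0809] 0.0035
sock0 [0.4848 0.1887 0.0837] 0.0025
redcap [0.4944 0.2879 0.1624] 0.005
yelcap [0.5033 0.3893 0.1605] 0.0045
bar- [ 0.6419 -0.3721  0.1922] 0.0084
bar+ [0.6135 0.0154 0.1991] 0.0063
tip0 [ 0.5226 -0.2988  0.2044] 0.0035
tip1 [ 0.5144 -0.1894  0.2002] 0.0023
tip2 [ 0.5052 -0.0791  0.2011] 0.0004
tray++ [ 0.5014 -0.0786  0.0091] 0.0056
tray+- [ 0.5523 -0.3812 -0.0078] 0.007
tray-- [ 0.4355 -0.3961  0.0181] 0.0037
tray-+ [ 0.3852 -0.1     0.0199] 0.0009
handle [ 0.361  -0.2574  0.013 ] 0.0018
green top [0.4689 0.0248] scene [0.4735 0.0283]
red top [0.5166 0.0513] scene [0.5219 0.056 ]
sock0 top [0.4847 0.1867] scene [0.4883 0.1901]
redcap top [0.4943 0.2835] scene [0.4998 0.2899]
yelcap top [0.5029 0.3838] scene [0.5098 0.3901]
bar- top [ 0.6406 -0.3726] scene [ 0.6486 -0.362 ]
bar+ top [0.6133 0.0124] scene [0.616  0.0194]
tip0 top [ 0.5218 -0.2974] scene [ 0.5307 -0.2919]
tip1 top [ 0.5132 -0.1877] scene [ 0.5251 -0.1828]
tip2 top [ 0.504 -0.078] scene [ 0.5155 -0.0751]
tray++ top [ 0.5006 -0.0799] scene [ 0.5129 -0.0716]
tray+- top [ 0.5492 -0.3743] scene [ 0.5722 -0.3624]
tray-- top [ 0.4356 -0.3945] scene [ 0.4429 -0.3891]
tray-+ top [ 0.3855 -0.0996] scene [ 0.3918 -0.0973]
handle top [ 0.3617 -0.2548] scene [ 0.3729 -0.2506]
collarbar top [0.4727 0.0729] scene [0.4884 0.0783]
```

```bash
cat >> h.py <<'E'
def fit2(A,B):
    "B = rot(yaw) A + t, 2D least squares"
    A,B=np.array(A),np.array(B);a,b=A-A.mean(0),B-B.mean(0)
    y=np.arctan2((a[:,0]*b[:,1]-a[:,1]*b[:,0]).sum(),(a*b).sum()); M=np.array([[np.cos(y),-np.sin(y)],[np.sin(y),np.cos(y)]])
    t=B.mean(0)-M@A.mean(0); return y,t,np.linalg.norm(A@M.T+t-B,axis=1)
E
python3 - <<'E'
from h import *
np.set_printoptions(precision=4,suppress=True)
S=lambda x,y:(190+(x+.5)/3.137-.5,150+(y+.5)/3.14-.5); T1=lambda x,y:(175+(x+.5)/5-.5,140+(y+.5)/5-.5); T2=lambda x,y:(310+(x+.5)/5-.5,145+(y+.5)/5-.5)
pts={'green':(S(414,115),T1(733,393)),'red':(S(428,153),T1(691,315)),'sock0':(S(545,150),T1(470,364)),
'redcap':(S(637,137),T1(287,337)),'yelcap':(S(726,161),T1(115,320)),
'bar-':(S(33,126),T2(762,65)),'bar+':(S(377,165),T2(83,105)),
'tip0':(S(126,45),T2(637,270)),'tip1':(S(220,58),T2(440,283)),'tip2':(S(315,68),T2(243,297)),
'tray++':(S(328,153),T2(222,325)),'tray+-':(S(88,150),T2(682,255)),'tray--':(S(102,62),T2(716,433)),'tray-+':(S(332,70),T2(252,506)),'handle':(S(221,37),T2(497,547))}
zz={'green':.09,'red':.09,'sock0':.09,'redcap':.172,'yelcap':.172,'bar-':.2,'bar+':.2,'tip0':.213,'tip1':.213,'tip2':.213,'tray++':.03,'tray+-':.03,'tray--':.03,'tray-+':.03,'handle':.031}
Q={}
for k,(s,t) in pts.items():
    p,e=tri(s,t); Q[k]=onz('top',t,zz[k])[:2]; print(k,p,round(e,4),'top',Q[k],'scene',onz('scene',s,zz[k])[:2])
print('station',fit2([(0,-.085),(0,.015),(0,.115)],[Q[k] for k in('sock0','redcap','yelcap')]))
print('rack',fit2([(0,-.19),(0,.19),(-.113,-.11),(-.113,0),(-.113,.11)],[Q[k] for k in('bar-','bar+','tip0','tip1','tip2')]))
print('tray',fit2([(.06,.15),(.06,-.15),(-.06,-.15),(-.06,.15)],[Q[k] for k in('tray++','tray+-','tray--','tray-+')]))
print('base?',onz('top',(440,280),.0),onz('top',(460,280),.041))
E
```

```text
green [0.4702 0.0262 0.087 ] 0.0002 top [0.4701 0.0261] scene [0.4721 0.0267]
red [0.518  0.0532 0.0855] 0.0013 top [0.5178 0.0525] scene [0.5206 0.0544]
sock0 [0.486  0.1884 0.0884] 0.0004 top [0.4859 0.188 ] scene [0.4869 0.1886]
redcap [0.4955 0.2873 0.1666] 0.003 top [0.4954 0.2847] scene [0.4985 0.2885]
yelcap [0.5044 0.3884 0.1648] 0.0027 top [0.5041 0.385 ] scene [0.5085 0.3888]
bar- [ 0.6427 -0.371   0.1958] 0.0062 top [ 0.6426 -0.3729] scene [ 0.645  -0.3657]
bar+ [0.6142 0.0156 0.2029] 0.0042 top [0.6151 0.0135] scene [0.6122 0.0172]
tip0 [ 0.5236 -0.2979  0.2079] 0.0013 top [ 0.5233 -0.2973] scene [ 0.5269 -0.2952]
tip1 [ 0.5154 -0.1888  0.2038] 0.0001 top [ 0.5146 -0.1873] scene [ 0.5213 -0.1857]
tip2 [ 0.5062 -0.0787  0.2048] 0.0018 top [ 0.5054 -0.0772] scene [ 0.5117 -0.0776]
tray++ [ 0.5026 -0.0782  0.014 ] 0.0031 top [ 0.5018 -0.0786] scene [ 0.5115 -0.0733]
tray+- [ 0.5534 -0.3799 -0.003 ] 0.0045 top [ 0.5505 -0.3731] scene [ 0.5709 -0.3642]
tray-- [ 0.4369 -0.3948  0.0227] 0.0011 top [ 0.4369 -0.3932] scene [ 0.4415 -0.3911]
tray-+ [ 0.3868 -0.0995  0.0247] 0.0015 top [ 0.3867 -0.0983] scene [ 0.3904 -0.0991]
handle [ 0.3626 -0.2564  0.0177] 0.0007 top [ 0.363  -0.2535] scene [ 0.3715 -0.2525]
station (np.float64(-0.09191333584984286), array([0.4938, 0.271 ]), array([0.0017, 0.0012, 0.0005]))
rack (np.float64(0.07243588116572565), array([ 0.6278, -0.1793]), array([0.0042, 0.0035, 0.0002, 0.0006, 0.0019]))
tray (np.float64(0.167001852512449), array([ 0.469 , -0.2358]), array([0.0015, 0.0027, 0.0022, 0.0019]))
base? [ 0.2803 -0.3586  0.    ] [ 0.2846 -0.4103  0.041 ]
```

```bash
cat >> h.py <<'E'
def go(target,yaw):
    "tool-frame shift to target, and remaining turn (rotvec in tool axes) to tool pointing down with tool y at world angle yaw (mod pi)"
    s=get_state(); A=R.from_quat(s['tcp_rot'])
    c,n=np.cos(yaw),np.sin(yaw); best=[]
    for k in(1,-1):
        y=k*np.array([c,n,0]);z=np.array([0,0,-1.]);G=R.from_matrix(np.c_[np.cross(y,z),y,z]); best.append((A.inv()*G).as_rotvec())
    tr=min(best,key=np.linalg.norm)
    print('at',s['eef_pos'].round(4),'t',round(s['time'],2),'shift',A.inv().apply(np.array(target)-s['eef_pos']).round(4),'turn',tr.round(3),
      'shift after turn',(A*R.from_rotvec(tr)).inv().apply(np.array(target)-s['eef_pos']).round(4))
E
python3 -c "
from h import *
go([.4754,.0718,.20],.264)"
```

```text
at [0.2023 0.6433 0.23  ] t 0.1 shift [-0.4321 -0.4632  0.0309] turn [-2.000e-03  1.000e-03  1.002e+00] shift after turn [-0.623   0.1145  0.03  ]
```

Call:
move_arm(
  moves=[
    [1,[-0.027,-0.029,0],[0,0,0]],
    [1,[-0.027,-0.029,0],[0,0,0]],
    [1,[-0.027,-0.029,0],[0,0,0]],
    [1,[-0.027,-0.029,0],[0,0,0]],
    [1,[-0.027,-0.029,0],[0,0,0]],
    [1,[-0.027,-0.029,0],[0,0,0]],
    [1,[-0.027,-0.029,0],[0,0,0]],
    [1,[-0.027,-0.029,0],[0,0,0]],
    [1,[-0.027,-0.029,0],[0,0,0]],
    [1,[-0.027,-0.029,0],[0,0,0]],
  ],
)

```text
time: 0.93
eef_pos: [0.3731, 0.2844, 0.231]
tcp_rot: [0.152, 0.988, -0.0, -0.0]
contact_force: [0.7, 0.1, -0.1]
opening: 0.998
finger_force: 0.0
```

Call:
move_arm(
  moves=[
    [1,[-0.027,-0.029,0],[0,0,0]],
    [1,[-0.027,-0.029,0],[0,0,0]],
    [1,[0,0,0],[0,0,0.12]],
    [1,[0,0,0],[0,0,0.12]],
    [1,[0,0,0],[0,0,0.12]],
    [1,[0,0,0],[0,0,0.12]],
    [1,[0,0,0],[0,0,0.12]],
    [1,[0,0,0],[0,0,0.12]],
    [1,[0,0,0],[0,0,0.12]],
    [1,[0,0,0],[0,0,0.12]],
  ],
)

```text
time: 1.77
eef_pos: [0.4068, 0.2145, 0.2308]
tcp_rot: [0.593, 0.805, -0.0, -0.0]
contact_force: [0.8, -0.2, 0.2]
opening: 0.997
finger_force: 0.0
```

```bash
python3 -c "
from h import *
go([.4754,.0718,.109],.264)"
```

```text
at [0.4068 0.2145 0.2308] t 1.77 shift [-0.1566  0.0235  0.1218] turn [-0.001  0.     0.036] shift after turn [-0.1557  0.029   0.1218]
```

Call:
move_arm(
  moves=[
    [1,[0,0,0],[0,0,0.036]],
    [1,[-0.031,0.006,0],[0,0,0]],
    [1,[-0.031,0.006,0],[0,0,0]],
    [1,[-0.031,0.006,0],[0,0,0]],
    [1,[-0.031,0.006,0],[0,0,0]],
    [1,[-0.032,0.005,0],[0,0,0]],
    [1,[0,0,0.03],[0,0,0]],
    [1,[0,0,0.03],[0,0,0]],
    [1,[0,0,0.02],[0,0,0]],
    [1,[0,0,0],[0,0,0]],
  ],
)

```text
time: 2.6
eef_pos: [0.4728, 0.0719, 0.1458]
tcp_rot: [0.606, 0.796, -0.003, -0.005]
contact_force: [-0.5, -0.0, -0.3]
opening: 1.0
finger_force: 0.0
```

Run:
```python
from h import *
go([.4754,.0718,.109],.264)
cv2.imwrite("pics/s2.png",cv2.resize(read_camera("scene")[150:250,290:430,::-1],(700,500),interpolation=cv2.INTER_CUBIC))
```

```text
at [0.4728 0.0719 0.1458] t 2.6 shift [-0.0009  0.0029  0.0368] turn [-0.01  -0.004  0.005] shift after turn [-0.0008  0.0025  0.0368]
```

View pics/s2.png

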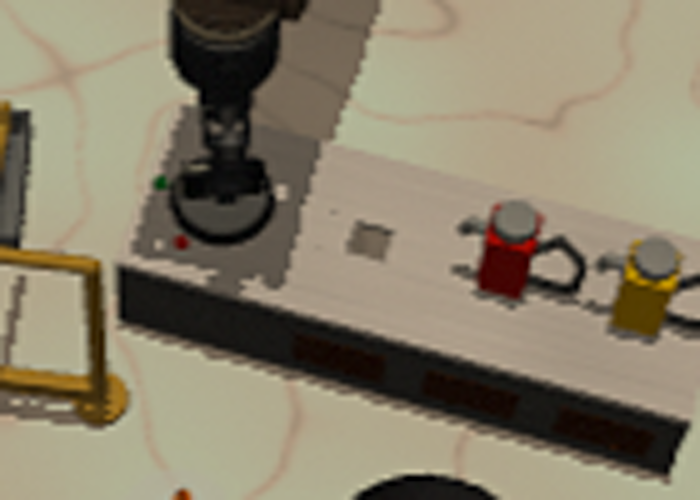

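The gripper is centred above the collar at about (225,195) in the crop, straddling the bar. Next: descend and grip.

Call:
move_arm(
  moves=[
    [1,[0,0.002,0.018],[0,0,0]],
    [1,[0,0,0.018],[0,0,0]],
    [0,[0,0,0],[0,0,0]],
    [0,[0,0,0],[0,0,0]],
    [0,[0,0,0],[0,0,0]],
    [0,[0,0,0],[0,0,0]],
    [0,[0,0,0],[0,0,0]],
    [0,[0,0,0],[0,0,0]],
    [0,[0,0,0],[0,0,0]],
    [0,[0,0,0],[0,0,0]],
  ],
  grip_force=40,
)

```text
time: 3.48
eef_pos: [0.4773, 0.0721, 0.1167]
tcp_rot: [0.605, 0.796, -0.002, -0.001]
contact_force: [-7.9, -2.4, 8.0]
opening: 0.175
finger_force: 40.8
```

Call:
move_arm(
  moves=[
    [0,[0,0,-0.003],[0,0,0]],
    [0,[0,0,0],[0,0,-0.1]],
    [0,[0,0,0],[0,0,-0.1]],
    [0,[0,0,0],[0,0,-0.1]],
    [0,[0,0,0],[0,0,-0.1]],
    [0,[0,0,0],[0,0,-0.1]],
    [0,[0,0,0],[0,0,-0.1]],
    [0,[0,0,0],[0,0,-0.1]],
    [0,[0,0,0],[0,0,-0.1]],
    [0,[0,0,0],[0,0,-0.045]],
  ],
)

```text
time: 4.32
eef_pos: [0.4788, 0.0734, 0.1169]
tcp_rot: [0.225, 0.974, 0.001, 0.001]
contact_force: [5.1, 2.5, -10.3]
opening: 0.177
finger_force: 40.8
```

Run:
```python
from h import *
go([.4754,.0718,.109],1.108); print(get_state()['contact_force'],get_state()['opening'])
```

```text
at [0.4788 0.0734 0.1169] t 4.32 shift [ 0.0023 -0.0029  0.0078] turn [0.003 0.001 0.01 ] shift after turn [ 0.0023 -0.0029  0.0079]
[  5.11259323   2.45876877 -10.29996983] 0.17650856928857683
```

Call:
move_arm(
  moves=[
    [1,[0,0,0],[0,0,0]],
    [1,[0,0,0],[0,0,0]],
    [1,[0,0,0],[0,0,0]],
    [1,[0,0,0],[0,0,0]],
    [1,[0,0,-0.02],[0,0,0]],
    [1,[0,0,-0.03],[0,0,0]],
    [1,[0,0,-0.03],[0,0,0]],
    [1,[0,0,-0.03],[0,0,0]],
    [0.4,[0,0,-0.03],[0,0,0]],
    [0.4,[0,0,0],[0,0,0]],
  ],
)

```text
time: 5.15
eef_pos: [0.4822, 0.0724, 0.2667]
tcp_rot: [0.226, 0.974, 0.001, 0.007]
contact_force: [1.1, 0.3, 0.4]
opening: 0.747
finger_force: 0.0
```

Run:
```python
from h import *
go([.3655,-.2533,.25],.167)
```

```text
at [0.4822 0.0724 0.2667] t 5.15 shift [-0.0385 -0.3439  0.0153] turn [0.011 0.009 0.948] shift after turn [-0.3018 -0.1692  0.0167]
```

Call:
move_arm(
  moves=[
    [0.4,[0.001,-0.034,0],[0,0,0]],
    [0.4,[0.001,-0.034,0],[0,0,0]],
    [0.4,[-0.001,-0.034,0],[0,0,0]],
    [0.4,[-0.002,-0.034,0],[0,0,0]],
    [0.4,[-0.003,-0.034,0],[0,0,0]],
    [0.4,[-0.004,-0.034,0],[0,0,0]],
    [0.4,[-0.006,-0.034,0],[0,0,0]],
    [0.4,[-0.008,-0.034,0],[0,0,0]],
    [0.4,[-0.008,-0.034,0],[0,0,0]],
    [0.4,[-0.008,-0.034,0],[0,0,0]],
  ],
)

```text
time: 5.98
eef_pos: [0.3623, -0.2511, 0.2587]
tcp_rot: [0.226, 0.974, -0.0, 0.001]
contact_force: [0.7, 0.4, -0.7]
opening: 0.396
finger_force: 0.0
```

Call:
move_arm(
  moves=[
    [0.4,[0,0,0],[0,0,0.12]],
    [0.4,[0,0,0],[0,0,0.12]],
    [0.4,[0,0,0],[0,0,0.12]],
    [0.4,[0,0,0],[0,0,0.12]],
    [0.4,[0,0,0],[0,0,0.12]],
    [0.4,[0,0,0],[0,0,0.12]],
    [0.4,[0,0,0],[0,0,0.12]],
    [0.4,[0,0,0],[0,0,0.11]],
    [0.4,[0,0,0],[0,0,0]],
    [0.4,[0,0,0],[0,0,0]],
  ],
)

```text
time: 6.82
eef_pos: [0.3631, -0.2494, 0.2584]
tcp_rot: [0.645, 0.764, -0.0, 0.0]
contact_force: [-0.5, -0.6, 0.9]
opening: 0.402
finger_force: 0.0
```

Run:
```python
from h import *
go([.3655,-.2533,.012],.167)
im=read_camera("top")[:,:,::-1]
cv2.imwrite("pics/t3.png",cv2.convertScaleAbs(cv2.resize(im[185:275,285:445],(800,450),interpolation=cv2.INTER_CUBIC),alpha=1.6))
print(get_state()['opening'])
```

```text
at [ 0.3631 -0.2494  0.2584] t 6.82 shift [-0.0042  0.0017  0.2464] turn [0.    0.    0.001] shift after turn [-0.0042  0.0018  0.2464]
0.40197693935913686
```

View pics/t3.png

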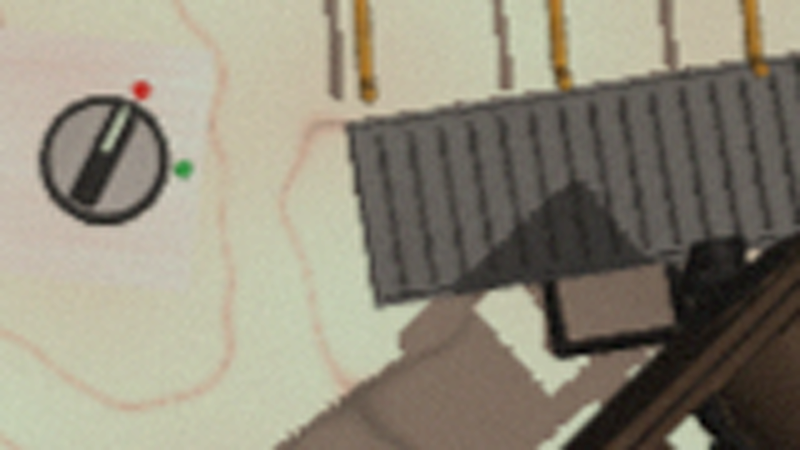

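The pointer now lines up with the red dot: bar direction in the crop is (46,-98), which gives about 1.22 rad. The tray and handle haven't moved. Next: down to the handle.

Call:
move_arm(
  moves=[
    [0.4,[-0.004,0.002,0.03],[0,0,0]],
    [0.4,[0,0,0.033],[0,0,0]],
    [0.4,[0,0,0.033],[0,0,0]],
    [0.4,[0,0,0.033],[0,0,0]],
    [0.4,[0,0,0.033],[0,0,0]],
    [0.4,[0,0,0.033],[0,0,0]],
    [0.4,[0,0,0.025],[0,0,0]],
    [0.4,[0,0,0.015],[0,0,0]],
    [0.4,[0,0,0.01],[0,0,0]],
    [0.4,[0,0,0],[0,0,0]],
  ],
)

```text
time: 7.7
eef_pos: [0.3646, -0.2518, 0.0113]
tcp_rot: [0.646, 0.763, 0.0, -0.002]
contact_force: [-0.1, 0.1, -0.2]
opening: 0.4
finger_force: 0.0
```

Call:
move_arm(
  moves=[
    [0,[0,0,0],[0,0,0]],
    [0,[0,0,0],[0,0,0]],
    [0,[0,0,0],[0,0,0]],
    [0,[0,0,0],[0,0,0]],
    [0,[0,0,0],[0,0,0]],
    [0,[0,0,0],[0,0,0]],
    [0,[0,0,0],[0,0,0]],
    [0,[0,0,0],[0,0,0]],
    [0,[0,0,0],[0,0,0]],
    [0,[0,0,0],[0,0,0]],
  ],
  grip_force=40,
)

```text
time: 8.53
eef_pos: [0.3668, -0.2541, 0.0148]
tcp_rot: [0.646, 0.763, -0.0, 0.001]
contact_force: [-0.2, 0.7, 5.9]
opening: 0.098
finger_force: 39.7
```

Run:
```python
from h import *
go([.4453,-.1925,.012],.0724)
```

```text
at [ 0.3668 -0.2541  0.0148] t 8.53 shift [0.0478 0.0876 0.0028] turn [0.002 0.002 0.093] shift after turn [0.0557 0.0828 0.0028]
```

Call:
move_arm(
  moves=[
    [0,[0,0,-0.001],[0,0,0]],
    [0,[0.007,0.0125,0],[0,0,0]],
    [0,[0.007,0.0125,0],[0,0,0]],
    [0,[0.007,0.0125,0],[0,0,0]],
    [0,[0.007,0.0125,0],[0,0,0]],
    [0,[0.007,0.0125,0],[0,0,0]],
    [0,[0.007,0.0125,0],[0,0,0]],
    [0,[0.006,0.0125,0],[0,0,0.03]],
    [0,[0,0,0],[0,0,0.03]],
    [0,[0,0,0],[0,0,0.033]],
  ],
)

```text
time: 9.37
eef_pos: [0.4452, -0.1907, 0.0148]
tcp_rot: [0.681, 0.733, 0.0, 0.0]
contact_force: [1.6, 3.2, 3.6]
opening: 0.095
finger_force: 43.5
```

Run:
```python
from h import *
go([.4453,-.1925,.012],.0724)
im=read_camera("top")[:,:,::-1]
cv2.imwrite("pics/t4.png",cv2.convertScaleAbs(cv2.resize(im[145:265,310:470],(800,600),interpolation=cv2.INTER_CUBIC),alpha=1.6))
```

```text
at [ 0.4452 -0.1907  0.0148] t 9.37 shift [-0.0019  0.      0.0028] turn [ 0.001 -0.     0.001] shift after turn [-0.0019  0.      0.0028]
```

View pics/t4.png

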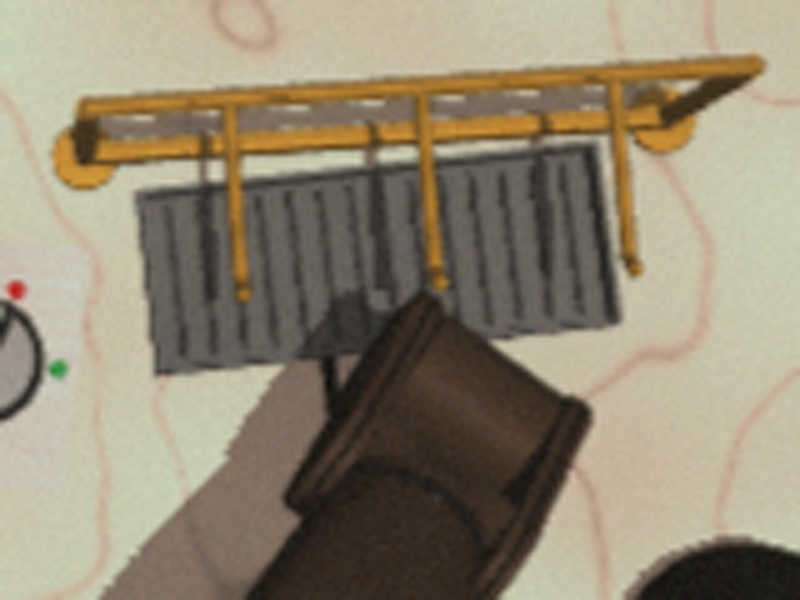

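Run:
```python
from h import *
np.set_printoptions(precision=4,suppress=True)
T2=lambda x,y:(310+(x+.5)/5-.5,145+(y+.5)/5-.5)
c=[onz('top',T2(*p),.03)[:2] for p in((137,190),(598,143),(622,323),(157,375))]
print('tray',fit2([(.06,.15),(.06,-.15),(-.06,-.15),(-.06,.15)],c))
r=[onz('top',T2(*p),z)[:2] for p,z in(((762,65),.2),((83,105),.2),((637,270),.213),((440,283),.213),((243,297),.213),((85,158),.006),((663,120),.006))]
a,t,e=fit2([(0,-.19),(0,.19),(-.113,-.11),(-.113,0),(-.113,.11),(0,.19),(0,-.19)],r)
print('rack',a,t,e,'spot',t-.078*np.array([np.cos(a),np.sin(a)]))
h=[onz('top',T2(*p),z)[:2] for p,z in(((230,103),.2),((243,297),.213),((422,93),.2),((440,283),.213),((616,80),.2),((637,270),.213))]
for i in(0,2,4): d=h[i]-h[i+1]; print(h[i],h[i+1],np.arctan2(d[1],d[0]),np.linalg.norm(d))
```

```text
tray (np.float64(0.11915902868163561), array([ 0.5466, -0.1787]), array([0.0007, 0.0017, 0.0016, 0.0003]))
rack 0.07465423184290196 [ 0.6276 -0.1792] [0.0044 0.0036 0.0002 0.0004 0.0015 0.0012 0.0002] spot [ 0.5498 -0.185 ]
[ 0.6173 -0.0703] [ 0.5054 -0.0772] 0.06160879301426462 0.11208794845199817
[ 0.6243 -0.1795] [ 0.5146 -0.1873] 0.07028009592235793 0.1099415142267464
[ 0.633  -0.2899] [ 0.5233 -0.2973] 0.06740804424795811 0.1100181965673804
```

Call:
move_arm(
  moves=[
    [0,[0,0,0],[0,0,0.025]],
    [0,[0,0.002,0],[0,0,0.025]],
    [0,[0,0,0],[0,0,0]],
    [0,[0,0,0],[0,0,0]],
    [0.4,[0,0,0],[0,0,0]],
    [0.4,[0,0,0],[0,0,0]],
    [0.4,[0,0,0],[0,0,0]],
    [0.4,[0,0,0],[0,0,0]],
    [0.4,[0,0,-0.02],[0,0,0]],
    [0.4,[0,0,-0.03],[0,0,0]],
  ],
)

```text
time: 10.25
eef_pos: [0.4434, -0.1896, 0.0615]
tcp_rot: [0.699, 0.715, -0.001, -0.004]
contact_force: [0.4, -0.0, 1.1]
opening: 0.4
finger_force: 0.0
```

Call:
move_arm(
  moves=[
    [0.4,[0,0,-0.035],[0,0,0]],
    [0.4,[0,0,-0.035],[0,0,0]],
    [0.4,[0,0,-0.035],[0,0,0]],
    [0.4,[0,0,-0.035],[0,0,0]],
    [0.6,[0,0,-0.035],[0,0,0]],
    [0.8,[0,0,-0.035],[0,0,0]],
    [0.8,[0,0,0],[0,0,0]],
    [0.8,[0.03,0,0],[0,0,0]],
    [0.8,[0.035,0,0],[0,0,0]],
    [0.8,[0.035,0,0],[0,0,0]],
  ],
)

```text
time: 11.08
eef_pos: [0.4437, -0.0907, 0.274]
tcp_rot: [0.7, 0.714, 0.0, -0.0]
contact_force: [0.5, -0.8, -1.0]
opening: 0.801
finger_force: 0.0
```

Run:
```python
from h import *
a=-.0919; t=np.array([.4938,.271]); M=np.array([[np.cos(a),-np.sin(a)],[np.sin(a),np.cos(a)]])
for y in(.015,.115):
    p=M@[0,y]+t; print(p); go([*p,.111],a)
im=read_camera("top")[:,:,::-1]
cv2.imwrite("pics/t5.png",cv2.convertScaleAbs(cv2.resize(im[145:265,310:470],(800,600),interpolation=cv2.INTER_CUBIC),alpha=1.6))
```

```text
[0.49517656 0.2859367 ]
at [ 0.4437 -0.0907  0.274 ] t 11.08 shift [0.3756 0.0588 0.1631] turn [ 0.    -0.     0.111] shift after turn [0.3798 0.0167 0.163 ]
[0.50435363 0.38551472]
at [ 0.4437 -0.0907  0.274 ] t 11.08 shift [0.4749 0.0699 0.1631] turn [ 0.    -0.     0.111] shift after turn [0.4798 0.0167 0.163 ]
```

View pics/t5.png

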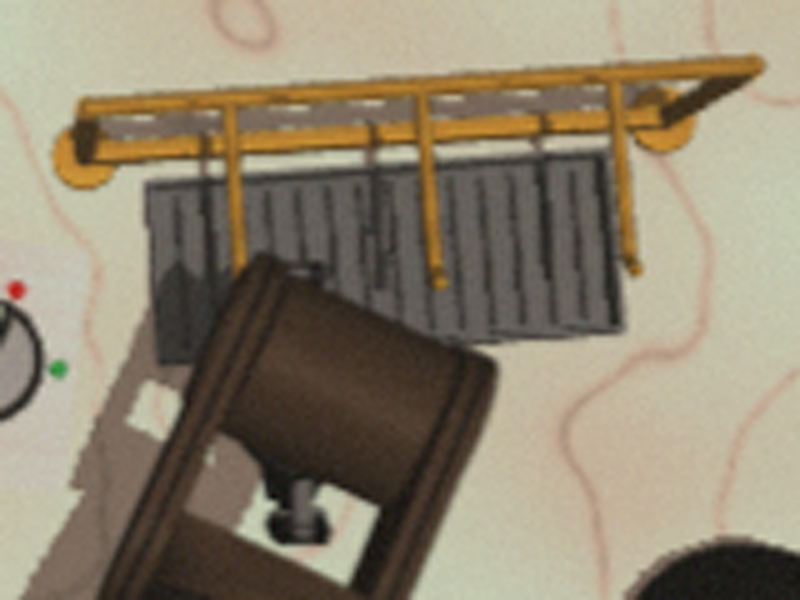

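Tray corners are now (147,183), (608,153), (624,330) and (160,363). That puts it parallel to the rack and within about 6 mm of the spot. Next: the red head.

Call:
move_arm(
  moves=[
    [1,[0,0,0],[0,0,0.111]],
    [1,[0.038,0.0018,0],[0,0,0]],
    [1,[0.038,0.0018,0],[0,0,0]],
    [1,[0.038,0.0018,0],[0,0,0]],
    [1,[0.038,0.0018,0],[0,0,0]],
    [1,[0.038,0.0018,0],[0,0,0]],
    [1,[0.038,0.0018,0],[0,0,0]],
    [1,[0.038,0.0018,0],[0,0,0]],
    [1,[0.038,0.0018,0],[0,0,0]],
    [1,[0.038,0.0018,0],[0,0,0]],
  ],
)

```text
time: 11.97
eef_pos: [0.4903, 0.2499, 0.2738]
tcp_rot: [0.738, 0.675, -0.0, 0.0]
contact_force: [0.5, -0.4, -0.9]
opening: 1.0
finger_force: 0.0
```

Call:
move_arm(
  moves=[
    [1,[0.038,0.0018,0],[0,0,0]],
    [1,[0,0,0],[0,0,0]],
    [1,[0,0,0.03],[0,0,0]],
    [1,[0,0,0.03],[0,0,0]],
    [1,[0,0,0],[0,0,0]],
    [1,[0,0,0],[0,0,0]],
    [1,[0,0,0],[0,0,0]],
    [1,[0,0,0],[0,0,0]],
    [1,[0,0,0],[0,0,0]],
    [1,[0,0,0],[0,0,0]],
  ],
)

```text
time: 12.8
eef_pos: [0.4966, 0.2857, 0.2163]
tcp_rot: [0.738, 0.675, 0.001, 0.001]
contact_force: [-0.8, -0.3, 0.3]
opening: 1.0
finger_force: 0.0
```

Run:
```python
from h import *
go([.496,.287,.111],-.0919)
b=read_camera("top")[:,:,::-1]; a=read_camera("scene")[:,:,::-1]
A=cv2.resize(a[150:250,340:460],(480,400),interpolation=cv2.INTER_CUBIC);B=cv2.resize(b[160:260,170:250],(320,400),interpolation=cv2.INTER_CUBIC)
cv2.imwrite("pics/m1.png",cv2.convertScaleAbs(np.hstack([A,B]),alpha=1.4))
```

```text
at [0.4966 0.2857 0.2163] t 12.8 shift [ 0.0011 -0.001   0.1053] turn [ 0.003 -0.001  0.003] shift after turn [ 0.0012 -0.0007  0.1053]
```

View pics/m1.png

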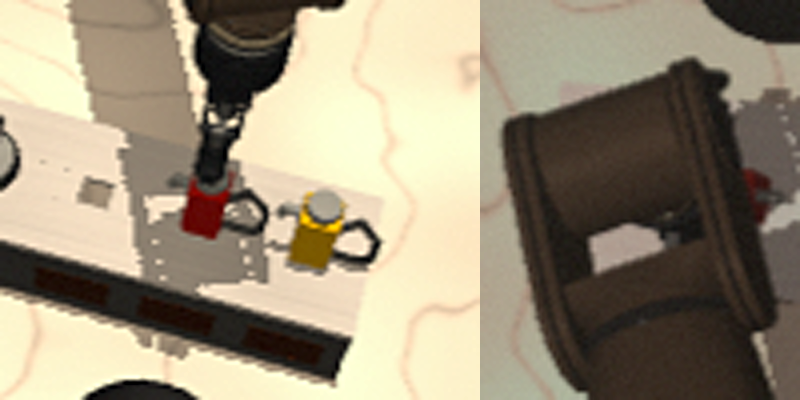

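The gripper sits in line over the red head, at about (210,180) in the left half of the picture. Next: descend and pinch.

Call:
move_arm(
  moves=[
    [1,[0.001,-0.001,0.025],[0,0,0]],
    [1,[0,0,0.025],[0,0,0]],
    [1,[0,0,0.025],[0,0,0]],
    [1,[0,0,0.02],[0,0,0]],
    [1,[0,0,0.009],[0,0,0]],
    [1,[0,0,0],[0,0,0]],
    [1,[0,0,0],[0,0,0]],
    [0,[0,0,0],[0,0,0]],
    [0,[0,0,0],[0,0,0]],
    [0,[0,0,0],[0,0,0]],
  ],
  grip_force=60,
)

```text
time: 13.73
eef_pos: [0.4958, 0.2871, 0.112]
tcp_rot: [0.738, 0.675, 0.001, 0.001]
contact_force: [0.3, -0.2, -0.1]
opening: 0.602
finger_force: 0.0
```

Call:
move_arm(
  moves=[
    [0,[0,0,0],[0,0,0]],
    [0,[0,0,0],[0,0,0]],
    [0,[0,0,0],[0,0,0]],
    [0,[0,0,0],[0,0,0]],
    [0,[0,0,0],[0,0,0]],
    [0,[0,0,0],[0,0,0]],
    [0,[0,0,0],[0,0,0]],
    [0,[0,0,0],[0,0,0]],
    [0,[0,0,-0.003],[0,0,0]],
    [0,[0,0,-0.005],[0,0,0]],
  ],
)

```text
time: 14.57
eef_pos: [0.4957, 0.2862, 0.117]
tcp_rot: [0.738, 0.675, 0.001, 0.001]
contact_force: [6.6, 0.1, -6.0]
opening: 0.415
finger_force: 60.9
```

Call:
move_arm(
  moves=[
    [0,[0,0,-0.006],[0,0,0]],
    [0,[0,0,-0.008],[0,0,0]],
    [0,[0,0,-0.008],[0,0,0]],
    [0,[0,0,-0.01],[0,0,0]],
    [0,[0,0,-0.012],[0,0,0]],
    [0,[0,0,-0.015],[0,0,0]],
    [0,[0,0,-0.02],[0,0,0]],
    [0,[0,0,-0.02],[0,0,0]],
    [0,[0,0,-0.02],[0,0,0]],
    [0,[0,0,-0.02],[0,0,0]],
  ],
)

```text
time: 15.4
eef_pos: [0.493, 0.2863, 0.2558]
tcp_rot: [0.738, 0.675, -0.003, -0.001]
contact_force: [1.2, 0.4, -3.7]
opening: 0.414
finger_force: 61.7
```

Call:
move_arm(
  moves=[
    [0,[0,0,-0.02],[0,0,0]],
    [0,[0,0,-0.02],[0,0,0]],
    [0,[0,0,-0.02],[0,0,0]],
    [0,[0,0,0],[0,0,0]],
    [0,[0,0,0],[0,0,0]],
    [0,[0,0,0],[0,0,0]],
    [0,[0,0,0],[0,0,-0.04]],
    [0,[0,0,0],[0,0,-0.04]],
    [0,[0,0,0],[0,0,-0.04]],
    [0,[0,0,0],[0,0,-0.04]],
  ],
)

```text
time: 16.23
eef_pos: [0.4936, 0.2863, 0.314]
tcp_rot: [0.681, 0.732, -0.003, -0.001]
contact_force: [0.1, -0.6, -3.0]
opening: 0.414
finger_force: 61.7
```

Run:
```python
from h import *
b=read_camera("top")[:,:,::-1]; a=read_camera("scene")[:,:,::-1]
A=cv2.resize(a[110:230,340:460],(480,480),interpolation=cv2.INTER_CUBIC);B=cv2.resize(b[160:280,170:250],(320,480),interpolation=cv2.INTER_CUBIC)
cv2.imwrite("pics/m2.png",cv2.convertScaleAbs(np.hstack([A,B]),alpha=1.4))
print(get_state()['contact_force'],get_state()['opening'])
# hook approach: rack frame (x,y): loop at x; head centre y = hook-.034 (head yaw=rack yaw)
a=.072; t=np.array([.6277,-.1793]); M=np.array([[np.cos(a),-np.sin(a)],[np.sin(a),np.cos(a)]])
for x,y in((-.185,-.11),(-.07,-.11),(-.185,.11),(-.07,.11)):
    p=M@[x,y-.034]+t; print(x,y,p.round(4)); go([*p,.30],a)
```

```text
[-0.23855195  0.21412803 -2.74090822] 0.41796973498008255
-0.185 -0.11 [ 0.4535 -0.3362]
at [0.4937 0.2864 0.3143] t 16.33 shift [-0.6182 -0.0841  0.0156] turn [-0.005  0.001 -0.001] shift after turn [-0.6181 -0.0848  0.0143]
-0.07 -0.11 [ 0.5682 -0.328 ]
at [0.4937 0.2864 0.3143] t 16.33 shift [-0.6181  0.0309  0.015 ] turn [-0.005  0.001 -0.001] shift after turn [-0.6181  0.0302  0.0143]
-0.185 0.11 [ 0.4377 -0.1168]
at [0.4937 0.2864 0.3143] t 16.33 shift [-0.3982 -0.0843  0.0153] turn [-0.005  0.001 -0.001] shift after turn [-0.3981 -0.0848  0.0143]
-0.07 0.11 [ 0.5524 -0.1085]
at [0.4937 0.2864 0.3143] t 16.33 shift [-0.3981  0.0307  0.0147] turn [-0.005  0.001 -0.001] shift after turn [-0.3981  0.0302  0.0143]
```

View pics/m2.png

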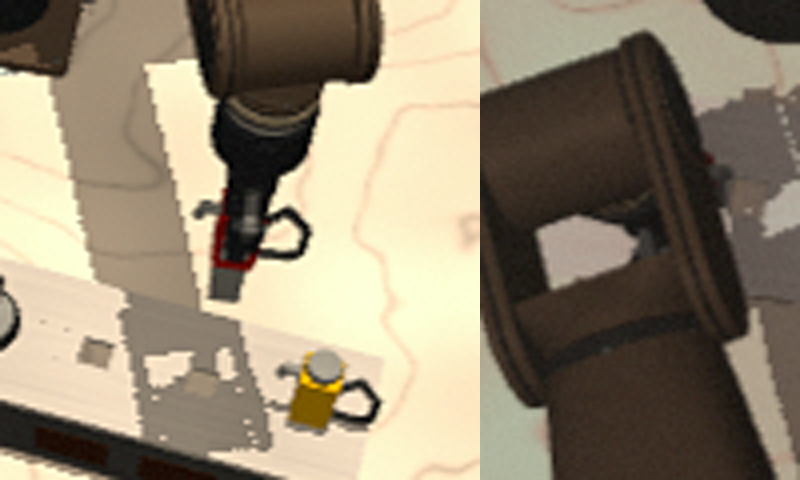

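Call:
move_arm(
  moves=[
    [0,[-0.025,-0.004,0],[-0.005,0,0]],
    [0,[-0.037,-0.005,0],[0,0,0]],
    [0,[-0.037,-0.005,0],[0,0,0]],
    [0,[-0.037,-0.005,0],[0,0,0]],
    [0,[-0.037,-0.005,0],[0,0,0]],
    [0,[-0.037,-0.005,0],[0,0,0]],
    [0,[-0.037,-0.005,0],[0,0,0]],
    [0,[-0.037,-0.005,0],[0,0,0]],
    [0,[-0.037,-0.005,0],[0,0,0]],
    [0,[-0.037,-0.005,0],[0,0,0]],
  ],
)

```text
time: 17.17
eef_pos: [0.4701, -0.0752, 0.3156]
tcp_rot: [0.682, 0.731, 0.001, 0.001]
contact_force: [1.6, -0.2, -2.1]
opening: 0.412
finger_force: 61.6
```

Call:
move_arm(
  moves=[
    [0,[-0.037,-0.005,0],[0,0,0]],
    [0,[-0.037,-0.005,0],[0,0,0]],
    [0,[-0.037,-0.005,0],[0,0,0]],
    [0,[-0.037,-0.005,0],[0,0,0]],
    [0,[-0.037,-0.005,0],[0,0,0]],
    [0,[-0.037,-0.005,0],[0,0,0]],
    [0,[-0.02,-0.005,0],[0,0,0]],
    [0,[-0.01,-0.005,0],[0,0,0]],
    [0,[0,0,0],[0,0,0]],
    [0,[0,0,0],[0,0,0]],
  ],
)

```text
time: 18.0
eef_pos: [0.4489, -0.3272, 0.3157]
tcp_rot: [0.682, 0.731, 0.002, 0.0]
contact_force: [-0.2, -0.2, -2.1]
opening: 0.413
finger_force: 61.7
```

Run:
```python
from h import *
go([.4535,-.3362,.1925],.072)
```

```text
at [ 0.4489 -0.3272  0.3157] t 18.0 shift [-0.0096  0.0035  0.1232] turn [ 0.004 -0.003 -0.002] shift after turn [-0.0093  0.0039  0.1232]
```

Call:
move_arm(
  moves=[
    [0,[-0.009,0.004,0.02],[0,0,0]],
    [0,[0,0,0.025],[0,0,0]],
    [0,[0,0,0.025],[0,0,0]],
    [0,[0,0,0.025],[0,0,0]],
    [0,[0,0,0.018],[0,0,0]],
    [0,[0,0,0.01],[0,0,0]],
    [0,[0,0,0],[0,0,0]],
    [0,[0,0,0],[0,0,0]],
    [0,[0,0,0],[0,0,0]],
    [0,[0,0,0],[0,0,0]],
  ],
)

```text
time: 18.83
eef_pos: [0.4555, -0.3372, 0.1962]
tcp_rot: [0.681, 0.732, 0.002, 0.004]
contact_force: [0.9, -0.3, -1.9]
opening: 0.416
finger_force: 61.6
```

Run:
```python
from h import *
go([.4535,-.3362,.1925],.072); go([.5682,-.328,.1925],.072)
a=read_camera("scene")[:,:,::-1]; b=read_camera("top")[:,:,::-1]
A=cv2.resize(a[120:220,190:270],(480,600),interpolation=cv2.INTER_CUBIC);B=cv2.resize(b[160:280,400:464],(320,600),interpolation=cv2.INTER_CUBIC)
cv2.imwrite("pics/m3.png",cv2.convertScaleAbs(np.hstack([A,B]),alpha=1.4))
# expected loop opening centre and hook tip in scene
s=get_state(); A=R.from_quat(s['tcp_rot']).as_matrix(); y=np.array([-np.sin(.072),np.cos(.072),0]); o=s['eef_pos']-[0,0,.0765]
print('loop peak pred',proj('scene',o+.034*y+[0,0,.116]),'tip0',proj('scene',[.5233,-.2973,.213]))
```

```text
at [ 0.4555 -0.3372  0.1962] t 18.83 shift [ 0.0012 -0.0019  0.0037] turn [ 0.007  0.003 -0.001] shift after turn [ 0.0012 -0.0019  0.0037]
at [ 0.4555 -0.3372  0.1962] t 18.83 shift [0.0012 0.1131 0.0045] turn [ 0.007  0.003 -0.001] shift after turn [0.0011 0.1131 0.0037]
loop peak pred [[233.2010212  143.61055909]] tip0 [[229.58104369 163.08728914]]
```

View pics/m3.png

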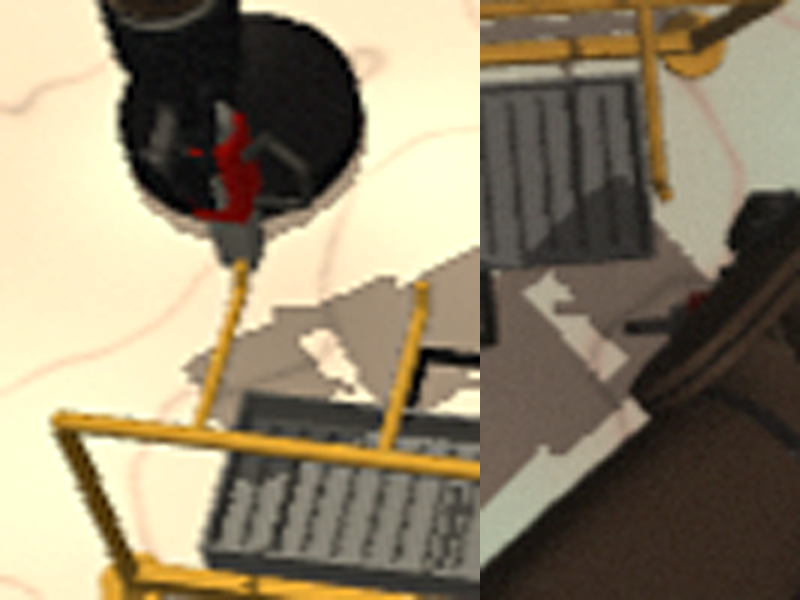

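The red head hangs in front of hook 0, with its loop peak at about (262,145) in the crop against a prediction of (259,142). Next: slide it onto the hook.

Call:
move_arm(
  moves=[
    [0,[0.001,0.005,0.003],[0,0,0]],
    [0,[0,0.012,0],[0,0,0]],
    [0,[0,0.012,0],[0,0,0]],
    [0,[0,0.012,0],[0,0,0]],
    [0,[0,0.012,0],[0,0,0]],
    [0,[0,0.012,0],[0,0,0]],
    [0,[0,0.012,0],[0,0,0]],
    [0,[0,0.012,0],[0,0,0]],
    [0,[0,0.012,0],[0,0,0]],
    [0,[0,0.012,0],[0,0,0]],
  ],
)

```text
time: 19.77
eef_pos: [0.5685, -0.3275, 0.1913]
tcp_rot: [0.681, 0.732, 0.002, 0.002]
contact_force: [-0.8, 0.3, -2.4]
opening: 0.412
finger_force: 61.7
```

Run:
```python
from h import *
go([.5682,-.328,.165],.072)
a=read_camera("scene")[:,:,::-1]
cv2.imwrite("pics/s3.png",cv2.convertScaleAbs(cv2.resize(a[130:230,190:290],(600,600),interpolation=cv2.INTER_CUBIC),alpha=1.4))
```

```text
at [ 0.5685 -0.3275  0.1913] t 19.77 shift [-0.0005 -0.0005  0.0263] turn [ 0.005 -0.    -0.001] shift after turn [-0.0005 -0.0004  0.0263]
```

View pics/s3.png

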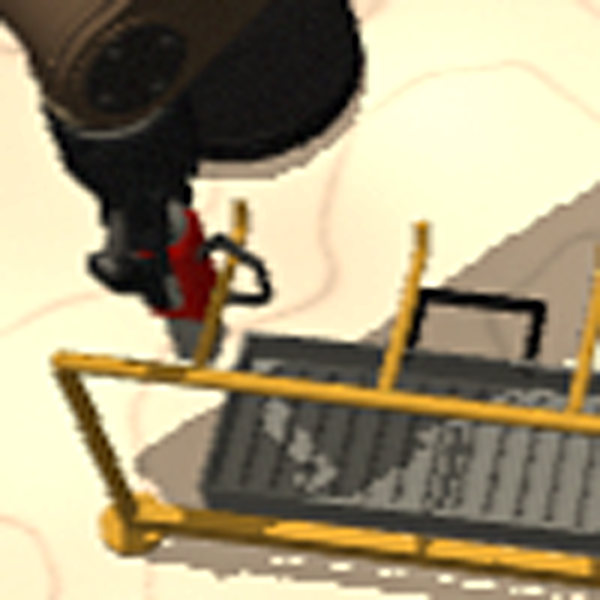

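The hook passes through the loop: the rod crosses it at about (235,250) in the crop. Next: lower until it rests.

Call:
move_arm(
  moves=[
    [0,[0,0,0.005],[0,0,0]],
    [0,[0,0,0.005],[0,0,0]],
    [0,[0,0,0.005],[0,0,0]],
    [0,[0,0,0.004],[0,0,0]],
    [0,[0,0,0.003],[0,0,0]],
    [0,[0,0,0.002],[0,0,0]],
    [0,[0,0,0],[0,0,0]],
    [0,[0,0,0],[0,0,0]],
    [0,[0,0,0],[0,0,0]],
    [0,[0,0,0],[0,0,0]],
  ],
)

```text
time: 20.65
eef_pos: [0.5678, -0.3292, 0.1687]
tcp_rot: [0.682, 0.732, 0.001, 0.004]
contact_force: [1.2, -5.3, 1.5]
opening: 0.417
finger_force: 62.2
```

Call:
move_arm(
  moves=[
    [0,[-0.003,0,0],[0,0,0]],
    [0,[0,0,0.002],[0,0,0]],
    [0,[0,0,0],[0,0,0]],
    [0,[0,0,0],[0,0,0]],
    [0.48,[0,0,0],[0,0,0]],
    [0.55,[0,0,0],[0,0,0]],
    [0.6,[0,0,0],[0,0,0]],
    [0.65,[0,0,0],[0,0,0]],
    [0.65,[0,0,0],[0,0,0]],
    [0.65,[0,0,0],[0,0,0]],
  ],
)

```text
time: 21.48
eef_pos: [0.5673, -0.3306, 0.1651]
tcp_rot: [0.682, 0.732, 0.002, 0.001]
contact_force: [0.5, 0.7, 0.5]
opening: 0.648
finger_force: 0.0
```

Call:
move_arm(
  moves=[
    [0.65,[0,0,0],[0,0,0]],
    [0.65,[0,0,0],[0,0,0]],
    [0.65,[0,0,0],[0,0,0]],
    [0.65,[0,0,0],[0,0,0]],
    [0.65,[0,0,0],[0,0,0]],
    [0.65,[0,0,0],[0,0,0]],
    [0.65,[0,0,0],[0,0,0]],
    [0.65,[0,0,0],[0,0,0]],
    [0.65,[0,0,0],[0,0,0]],
    [0.65,[0,0,0],[0,0,0]],
  ],
)

```text
time: 22.32
eef_pos: [0.5675, -0.3306, 0.1655]
tcp_rot: [0.682, 0.732, 0.002, 0.002]
contact_force: [0.5, -0.4, 0.2]
opening: 0.65
finger_force: 0.0
```

```bash
cat >> h.py <<'E'
def redyel(im,k):
    h=cv2.cvtColor(im,cv2.COLOR_RGB2HSV)
    m=((h[...,0]<6)|(h[...,0]>174))&(h[...,1]>170)&(h[...,2]>50) if k=='r' else (abs(h[...,0].astype(int)-25)<4)&(h[...,1]>190)
    return m
E
python3 - <<'E'
from h import *
im=read_camera("scene"); m=redyel(im,'r')[130:230,190:290]; ys,xs=np.nonzero(m); print(len(xs),xs.mean()+190,ys.mean()+130,ys.min()+130,ys.max()+130,xs.min()+190,xs.max()+190)
s=get_state(); print(s['contact_force'],s['finger_force'],s['eef_pos'])
a=.072
print('exp head body center if hung unrotated',proj('scene',np.array([.5682,-.328,.0885+.09])))
E
```

```text
118 223.25423728813558 179.84745762711864 170 188 213 231
[-0.40728145  0.79064871  0.45532367] 0.0 [ 0.56752022 -0.33061381  0.16547741]
exp head body center if hung unrotated [[219.13699894 177.18834369]]
```

Call:
move_arm(
  moves=[
    [0.65,[0,0,-0.008],[0,0,0]],
    [0.65,[0,0,-0.01],[0,0,0]],
    [0.65,[0,0,-0.015],[0,0,0]],
    [0.65,[0,0,-0.02],[0,0,0]],
    [0.65,[0,0,-0.02],[0,0,0]],
    [0.65,[0,0,-0.025],[0,0,0]],
    [0.65,[0,0,-0.025],[0,0,0]],
    [0.65,[0,0,-0.025],[0,0,0]],
    [0.65,[0,0,0],[0,0,0]],
    [1,[0,0,0],[0,0,0]],
  ],
)

```text
time: 23.2
eef_pos: [0.5676, -0.3313, 0.3175]
tcp_rot: [0.682, 0.732, 0.002, 0.005]
contact_force: [0.4, 0.3, -0.7]
opening: 0.772
finger_force: 0.0
```

Run:
```python
from h import *
im=read_camera("scene"); m=redyel(im,'r')[130:230,190:290]; ys,xs=np.nonzero(m); print(len(xs),xs.mean()+190,ys.mean()+130,ys.min()+130,ys.max()+130,xs.min()+190,xs.max()+190)
go([.505,.3865,.30],-.0919)
```

```text
164 226.46951219512195 181.84756097560975 172 190 215 236
at [ 0.5669 -0.3308  0.3148] t 23.25 shift [ 0.7199 -0.0109  0.0137] turn [0.007 0.001 0.163] shift after turn [ 0.7086 -0.1275  0.0148]
```

Call:
move_arm(
  moves=[
    [1,[0.036,0,0],[0,0,0]],
    [1,[0.04,-0.001,0],[0,0,0]],
    [1,[0.04,-0.001,0],[0,0,0]],
    [1,[0.04,-0.001,0],[0,0,0]],
    [1,[0.04,0,0],[0,0,0]],
    [1,[0.04,-0.001,0],[0,0,0]],
    [1,[0.04,0,0],[0,0,0]],
    [1,[0.04,-0.001,0],[0,0,0]],
    [1,[0.04,0,0],[0,0,0]],
    [1,[0.04,-0.001,0],[0,0,0]],
  ],
)

```text
time: 24.08
eef_pos: [0.5314, 0.0658, 0.3116]
tcp_rot: [0.682, 0.732, 0.001, 0.001]
contact_force: [1.1, -0.0, -0.1]
opening: 1.002
finger_force: 0.0
```

Call:
move_arm(
  moves=[
    [1,[0.04,-0.001,0],[0,0,0]],
    [1,[0.04,-0.001,0],[0,0,0]],
    [1,[0.04,0,0],[0,0,0]],
    [1,[0.04,-0.001,0],[0,0,0]],
    [1,[0.04,0,0],[0,0,0]],
    [1,[0.04,-0.001,0],[0,0,0]],
    [1,[0.04,0,0],[0,0,0]],
    [1,[0.038,-0.001,0],[0,0,0]],
    [1,[0,0,0],[0,0,0.08]],
    [1,[0,0,0],[0,0,0.083]],
  ],
)

```text
time: 24.92
eef_pos: [0.5035, 0.3827, 0.3106]
tcp_rot: [0.739, 0.674, -0.0, 0.001]
contact_force: [-0.1, -0.6, -0.3]
opening: 0.999
finger_force: 0.0
```

Run:
```python
from h import *
go([.505,.3865,.111],-.0919)
for n in("scene","top"): cv2.imwrite(f"pics/chk_{n}.png",read_camera(n)[:,:,::-1])
```

```text
at [0.5035 0.3827 0.3106] t 24.92 shift [0.0042 0.0009 0.1996] turn [ 0.001  0.002 -0.   ] shift after turn [0.0039 0.0011 0.1996]
```

Call:
move_arm(
  moves=[
    [1,[0.004,0.001,0.02],[0,0,0]],
    [1,[0,0,0.03],[0,0,0]],
    [1,[0,0,0.03],[0,0,0]],
    [1,[0,0,0.025],[0,0,0]],
    [1,[0,0,0.025],[0,0,0]],
    [1,[0,0,0.025],[0,0,0]],
    [1,[0,0,0.02],[0,0,0]],
    [1,[0,0,0.015],[0,0,0]],
    [1,[0,0,0.008],[0,0,0]],
    [1,[0,0,0],[0,0,0]],
  ],
)

```text
time: 25.85
eef_pos: [0.5058, 0.3832, 0.1121]
tcp_rot: [0.739, 0.674, -0.001, 0.001]
contact_force: [-0.3, 0.5, -0.0]
opening: 1.0
finger_force: 0.0
```

Call:
move_arm(
  moves=[
    [0,[0,0,0],[0,0,0]],
    [0,[0,0,0],[0,0,0]],
    [0,[0,0,0],[0,0,0]],
    [0,[0,0,0],[0,0,0]],
    [0,[0,0,0],[0,0,0]],
    [0,[0,0,0],[0,0,0]],
    [0,[0,0,0],[0,0,0]],
    [0,[0,0,0],[0,0,0]],
    [0,[0,0,0],[0,0,0]],
    [0,[0,0,0],[0,0,0]],
  ],
  grip_force=60,
)

```text
time: 26.68
eef_pos: [0.5074, 0.3852, 0.1172]
tcp_rot: [0.739, 0.674, 0.002, 0.001]
contact_force: [-3.1, -0.2, 6.5]
opening: 0.412
finger_force: 61.8
```

Call:
move_arm(
  moves=[
    [0,[0,0,-0.006],[0,0,0]],
    [0,[0,0,-0.008],[0,0,0]],
    [0,[0,0,-0.008],[0,0,0]],
    [0,[0,0,-0.01],[0,0,0]],
    [0,[0,0,-0.012],[0,0,0]],
    [0,[0,0,-0.015],[0,0,0]],
    [0,[0,0,-0.02],[0,0,0]],
    [0,[0,0,-0.02],[0,0,0]],
    [0,[0,0,-0.02],[0,0,0]],
    [0,[0,0,-0.02],[0,0,0]],
  ],
)

```text
time: 27.52
eef_pos: [0.5069, 0.3845, 0.2565]
tcp_rot: [0.739, 0.674, 0.002, 0.002]
contact_force: [-0.1, 0.4, -2.6]
opening: 0.415
finger_force: 61.1
```

Call:
move_arm(
  moves=[
    [0,[0,0,-0.02],[0,0,0]],
    [0,[0,0,-0.02],[0,0,0]],
    [0,[0,0,-0.02],[0,0,0]],
    [0,[0,0,0],[0,0,0]],
    [0,[0,0,0],[0,0,0]],
    [0,[0,0,0],[0,0,0]],
    [0,[0,0,0],[0,0,-0.04]],
    [0,[0,0,0],[0,0,-0.04]],
    [0,[0,0,0],[0,0,-0.04]],
    [0,[0,0,0],[0,0,-0.043]],
  ],
)

```text
time: 28.35
eef_pos: [0.5057, 0.3841, 0.3115]
tcp_rot: [0.681, 0.732, -0.0, 0.001]
contact_force: [-0.4, 0.5, -3.5]
opening: 0.414
finger_force: 61.3
```

Run:
```python
from h import *
go([.4377,-.1168,.31],.072)
s=get_state()
m=redyel(read_camera("scene"),'y')[110:240,340:460]; ys,xs=np.nonzero(m); print(len(xs),xs.mean()+340,ys.mean()+110, 'pred',proj('scene',s['eef_pos']-[0,0,.08]+[0,0,.09]))
```

```text
at [0.5057 0.3841 0.3115] t 28.35 shift [-0.4946 -0.1043  0.0024] turn [0.001 0.002 0.001] shift after turn [-0.4947 -0.1039  0.0015]
23 425.8695652173913 179.47826086956522 pred [[428.41741728 175.94393964]]
```

Call:
move_arm(
  moves=[
    [0,[-0.025,-0.006,0],[0,0,0]],
    [0,[-0.038,-0.008,0],[0,0,0]],
    [0,[-0.038,-0.008,0],[0,0,0]],
    [0,[-0.038,-0.008,0],[0,0,0]],
    [0,[-0.038,-0.008,0],[0,0,0]],
    [0,[-0.038,-0.008,0],[0,0,0]],
    [0,[-0.038,-0.008,0],[0,0,0]],
    [0,[-0.038,-0.008,0],[0,0,0]],
    [0,[-0.038,-0.008,0],[0,0,0]],
    [0,[-0.038,-0.008,0],[0,0,0]],
  ],
)

```text
time: 29.23
eef_pos: [0.4533, 0.0115, 0.3124]
tcp_rot: [0.682, 0.732, 0.001, 0.001]
contact_force: [1.4, 0.2, -2.4]
opening: 0.417
finger_force: 61.4
```

Call:
move_arm(
  moves=[
    [0,[-0.038,-0.008,0],[0,0,0]],
    [0,[-0.038,-0.008,0],[0,0,0]],
    [0,[-0.038,-0.008,0],[0,0,0]],
    [0,[-0.014,-0.002,0],[0,0,0]],
    [0,[0,0,0],[0,0,0]],
    [0,[0,0,0.02],[0,0,0]],
    [0,[0,0,0.03],[0,0,0]],
    [0,[0,0,0.03],[0,0,0]],
    [0,[0,0,0.02],[0,0,0]],
    [0,[0,0,0],[0,0,0]],
  ],
)

```text
time: 30.07
eef_pos: [0.4347, -0.1137, 0.2072]
tcp_rot: [0.681, 0.732, 0.0, -0.005]
contact_force: [-0.9, 0.2, -3.5]
opening: 0.411
finger_force: 61.2
```

Run:
```python
from h import *
go([.4377,-.1168,.196],.072); print(get_state()['contact_force'])
```

```text
at [ 0.4347 -0.1137  0.2072] t 30.07 shift [-0.0034  0.0028  0.0112] turn [-0.006 -0.007 -0.001] shift after turn [-0.0033  0.0028  0.0112]
[-0.88403588  0.15096225 -3.47413438]
```

Call:
move_arm(
  moves=[
    [0,[-0.005,0.003,0.01],[0,0,0]],
    [0,[0,0,0],[0,0,0]],
    [0,[0,0,0],[0,0,0]],
    [0,[0,0,0],[0,0,0]],
    [0,[0,0,0],[0,0,0]],
    [0,[0,0,0],[0,0,0]],
    [0,[0,0,0],[0,0,0]],
    [0,[0,0,0],[0,0,0]],
    [0,[0,0,0],[0,0,0]],
    [0,[0,0,0],[0,0,0]],
  ],
)

```text
time: 30.9
eef_pos: [0.4417, -0.1213, 0.204]
tcp_rot: [0.682, 0.732, 0.002, 0.002]
contact_force: [0.0, 0.6, -3.6]
opening: 0.414
finger_force: 61.3
```

Run:
```python
from h import *
go([.5524,-.1085,.196],.072)
s=get_state(); a=read_camera("scene"); y=np.array([-np.sin(.072),np.cos(.072),0]); o=s['eef_pos']-[0,0,.08]
for n,P in (('loop peak',o+.034*y+[0,0,.116]),('outer',o+.049*y+[0,0,.08]),('body',o+[0,0,.09]),('tip2',[.5054,-.0772,.213]),('tip0',[.5233,-.2973,.213])): print(n,proj('scene',P).round(1),proj('top',P).round(1))
b=read_camera("top")[:,:,::-1]; a=a[:,:,::-1]
A=cv2.resize(a[130:230,190:320],(520,400),interpolation=cv2.INTER_CUBIC);B=cv2.resize(b[155:255,330:400],(280,400),interpolation=cv2.INTER_CUBIC)
cv2.imwrite("pics/m4.png",cv2.convertScaleAbs(np.hstack([A,B]),alpha=1.4))
```

```text
at [ 0.4417 -0.1213  0.204 ] t 30.9 shift [0.0049 0.1112 0.0085] turn [ 0.005  0.    -0.001] shift after turn [0.0048 0.1113 0.008 ]
loop peak [[292.1 150.1]] [[362.6 227.4]]
outer [[296.8 156.6]] [[356.1 228.1]]
body [[283.3 153.4]] [[374. 227.]]
tip2 [[290.6 169.9]] [[358.2 204. ]]
tip0 [[229.6 163.1]] [[437.  198.6]]
```

Call:
move_arm(
  moves=[
    [0,[0.002,0,0.007],[0,0,0]],
    [0,[0,0.012,0],[0,0,0]],
    [0,[0,0.012,0],[0,0,0]],
    [0,[0,0.012,0],[0,0,0]],
    [0,[0,0.012,0],[0,0,0]],
    [0,[0,0.012,0],[0,0,0]],
    [0,[0,0.012,0],[0,0,0]],
    [0,[0,0,0],[0,0,0]],
    [0,[0,0,0],[0,0,0]],
    [0,[0,0,0],[0,0,0]],
  ],
)

```text
time: 31.83
eef_pos: [0.5128, -0.1139, 0.1966]
tcp_rot: [0.681, 0.732, 0.001, 0.001]
contact_force: [-0.2, 0.3, -2.4]
opening: 0.416
finger_force: 61.7
```

Run:
```python
from h import *
go([.5524,-.1085,.196],.072)
s=get_state(); print(s['contact_force'])
a=read_camera("scene")[:,:,::-1]; b=read_camera("top")[:,:,::-1]
A=cv2.resize(a[130:230,190:320],(520,400),interpolation=cv2.INTER_CUBIC);B=cv2.resize(b[155:255,330:400],(280,400),interpolation=cv2.INTER_CUBIC)
cv2.imwrite("pics/m4.png",cv2.convertScaleAbs(np.hstack([A,B]),alpha=1.4))
```

```text
at [ 0.5128 -0.1139  0.1966] t 31.83 shift [0.0026 0.0399 0.0007] turn [ 0.003 -0.001 -0.001] shift after turn [0.0026 0.0399 0.0006]
[-0.23631993  0.34910828 -2.41492933]
```

Call:
move_arm(
  moves=[
    [0,[0,0.012,0],[0,0,0]],
    [0,[0,0.012,0],[0,0,0]],
    [0,[0,0.012,0],[0,0,0]],
    [0,[0,0.004,0],[0,0,0]],
    [0,[0,0,0.005],[0,0,0]],
    [0,[0,0,0.005],[0,0,0]],
    [0,[0,0,0.005],[0,0,0]],
    [0,[0,0,0.005],[0,0,0]],
    [0,[0,0,0],[0,0,0]],
    [0,[0,0,0],[0,0,0]],
  ],
)

```text
time: 32.77
eef_pos: [0.5528, -0.1112, 0.1767]
tcp_rot: [0.682, 0.732, 0.002, 0.001]
contact_force: [0.4, 0.4, -3.9]
opening: 0.413
finger_force: 61.7
```

Call:
move_arm(
  moves=[
    [0,[0,0,0.004],[0,0,0]],
    [0,[0,0,0.003],[0,0,0]],
    [0,[0,0,0.001],[0,0,0]],
    [0,[0,0,0],[0,0,0]],
    [0,[0,0,0],[0,0,0]],
    [0,[0,0,0],[0,0,0]],
    [0,[0,0,0],[0,0,0]],
    [0,[0,0,0],[0,0,0]],
    [0,[0,0,0],[0,0,0]],
    [0,[0,0,0],[0,0,0]],
  ],
)

```text
time: 33.6
eef_pos: [0.5543, -0.1112, 0.1728]
tcp_rot: [0.681, 0.732, 0.003, 0.002]
contact_force: [-4.9, 1.6, 8.3]
opening: 0.417
finger_force: 63.2
```

Call:
move_arm(
  moves=[
    [0.45,[0,0,-0.001],[0,0,0]],
    [0.5,[0,0,0],[0,0,0]],
    [0.55,[0,0,0],[0,0,0]],
    [0.6,[0,0,0],[0,0,0]],
    [0.65,[0,0,0],[0,0,0]],
    [0.65,[0,0,0],[0,0,0]],
    [0.65,[0,0,0],[0,0,0]],
    [0.65,[0,0,0],[0,0,0]],
    [0.65,[0,0,0],[0,0,0]],
    [0.65,[0,0,0],[0,0,0]],
  ],
)

```text
time: 34.43
eef_pos: [0.5535, -0.1113, 0.1704]
tcp_rot: [0.682, 0.732, 0.002, 0.002]
contact_force: [1.1, -0.1, -0.3]
opening: 0.654
finger_force: 0.0
```

Call:
move_arm(
  moves=[
    [0.65,[0,0,0],[0,0,0]],
    [0.65,[0,0,0],[0,0,0]],
    [0.65,[0,0,0],[0,0,0]],
    [0.65,[0,0,-0.008],[0,0,0]],
    [0.65,[0,0,-0.01],[0,0,0]],
    [0.65,[0,0,-0.015],[0,0,0]],
    [0.65,[0,0,-0.02],[0,0,0]],
    [0.65,[0,0,-0.03],[0,0,0]],
    [0.65,[0,0,-0.03],[0,0,0]],
    [0.65,[0,0,-0.03],[0,0,0]],
  ],
)

```text
time: 35.27
eef_pos: [0.5527, -0.1113, 0.3161]
tcp_rot: [0.682, 0.732, 0.002, 0.002]
contact_force: [-0.0, -0.0, 0.1]
opening: 0.649
finger_force: 0.0
```

Call:
move_arm(
  moves=[
    [0.65,[0.01,-0.02,0],[0,0,0]],
    [0.65,[0.03,-0.02,0],[0,0,0]],
    [0.65,[0.035,-0.015,0],[0,0,0]],
    [0.65,[0.04,0,0],[0,0,0]],
    [0.65,[0.04,0,0],[0,0,0]],
    [0.65,[0.04,0,0],[0,0,0]],
    [0.65,[0.04,0,0],[0,0,0]],
    [0.65,[0.04,0,0],[0,0,0]],
    [0.65,[0.04,0,0],[0,0,0]],
    [0.65,[0.04,0,0],[0,0,0]],
  ],
)

```text
time: 36.1
eef_pos: [0.4723, 0.2409, 0.315]
tcp_rot: [0.682, 0.732, 0.003, 0.002]
contact_force: [0.5, 0.2, 0.4]
opening: 0.65
finger_force: 0.0
```

Run:
```python
from h import *
print(get_state()['eef_pos'],get_state()['contact_force'],get_state()['time'])
a=read_camera("scene")[:,:,::-1]; b=read_camera("top")[:,:,::-1]
A=cv2.resize(a[145:235,190:345],(792,460),interpolation=cv2.INTER_CUBIC)[:,:]
A=cv2.resize(a[150:235,190:335],(410,240),interpolation=cv2.INTER_CUBIC)
A=cv2.resize(a[150:235,190:335],(614,360),interpolation=cv2.INTER_CUBIC); B=cv2.resize(b[145:265,295:470],(350,240),interpolation=cv2.INTER_CUBIC)
W=np.zeros((600,614,3),np.uint8); W[:360]=A; W[360:,:350]=B
cv2.imwrite("pics/fin.png",cv2.convertScaleAbs(W,alpha=1.5)); cv2.imwrite("pics/fin_top.png",b); cv2.imwrite("pics/fin_scene.png",a)
```

```text
[0.47234198 0.24090572 0.31503835] [0.50468672 0.1602878  0.42601763] 36.1
```

View pics/fin.png

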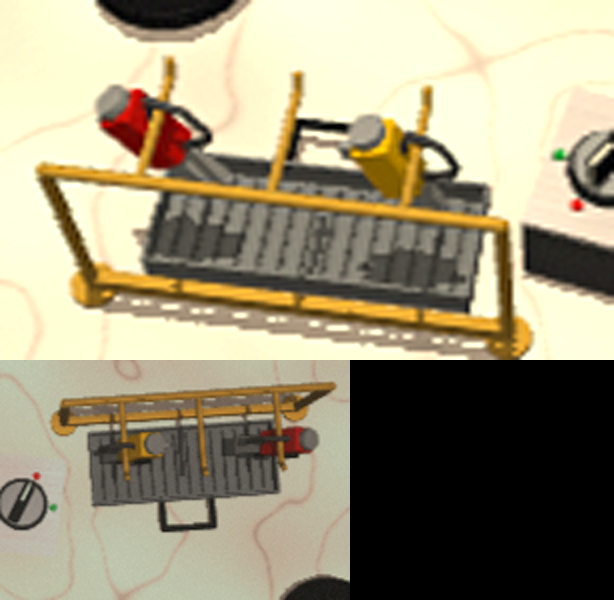

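Both heads hang on hooks 0 and 2. The tray corners match those from before and the pointer is at the red dot. Next: let the swaying settle, then re-check numerically.

Call:
move_arm(
  moves=[
    [0.65,[0,0,0],[0,0,0]],
    [0.65,[0,0,0],[0,0,0]],
    [0.65,[0,0,0],[0,0,0]],
    [0.65,[0,0,0],[0,0,0]],
    [0.65,[0,0,0],[0,0,0]],
    [0.65,[0,0,0],[0,0,0]],
    [0.65,[0,0,0],[0,0,0]],
    [0.65,[0,0,0],[0,0,0]],
    [0.65,[0,0,0],[0,0,0]],
    [0.65,[0,0,0],[0,0,0]],
  ],
)

```text
time: 37.03
eef_pos: [0.4728, 0.2388, 0.3132]
tcp_rot: [0.682, 0.732, 0.002, 0.002]
contact_force: [-0.6, -0.8, 0.1]
opening: 0.654
finger_force: 0.0
```

Call:
move_arm(
  moves=[
    [0.65,[0,0,0],[0,0,0]],
    [0.65,[0,0,0],[0,0,0]],
    [0.65,[0,0,0],[0,0,0]],
    [0.65,[0,0,0],[0,0,0]],
    [0.65,[0,0,0],[0,0,0]],
    [0.65,[0,0,0],[0,0,0]],
    [0.65,[0,0,0],[0,0,0]],
    [0.65,[0,0,0],[0,0,0]],
    [0.65,[0,0,0],[0,0,0]],
    [0.65,[0,0,0],[0,0,0]],
  ],
)

```text
time: 37.87
eef_pos: [0.4727, 0.2389, 0.3132]
tcp_rot: [0.682, 0.732, 0.002, 0.002]
contact_force: [0.1, 0.7, -0.3]
opening: 0.65
finger_force: 0.0
```

Call:
move_arm(
  moves=[
    [0.65,[0,0,0],[0,0,0]],
    [0.65,[0,0,0],[0,0,0]],
    [0.65,[0,0,0],[0,0,0]],
    [0.65,[0,0,0],[0,0,0]],
    [0.65,[0,0,0],[0,0,0]],
    [0.65,[0,0,0],[0,0,0]],
    [0.65,[0,0,0],[0,0,0]],
    [0.65,[0,0,0],[0,0,0]],
    [0.65,[0,0,0],[0,0,0]],
    [0.65,[0,0,0],[0,0,0]],
  ],
)

```text
time: 38.7
eef_pos: [0.4728, 0.2388, 0.3132]
tcp_rot: [0.682, 0.732, 0.002, 0.002]
contact_force: [-0.2, -0.1, -0.3]
opening: 0.649
finger_force: 0.0
```

Call:
move_arm(
  moves=[
    [0.65,[0,0,0],[0,0,0]],
    [0.65,[0,0,0],[0,0,0]],
    [0.65,[0,0,0],[0,0,0]],
    [0.65,[0,0,0],[0,0,0]],
    [0.65,[0,0,0],[0,0,0]],
    [0.65,[0,0,0],[0,0,0]],
    [0.65,[0,0,0],[0,0,0]],
    [0.65,[0,0,0],[0,0,0]],
    [0.65,[0,0,0],[0,0,0]],
    [0.65,[0,0,0],[0,0,0]],
  ],
)

```text
time: 39.53
eef_pos: [0.4728, 0.2388, 0.3132]
tcp_rot: [0.682, 0.732, 0.002, 0.002]
contact_force: [0.2, -0.5, 0.0]
opening: 0.652
finger_force: 0.0
```

Run:
```python
from h import *
old=cv2.imread("pics/fin_top.png"); F=[read_camera("top")[:,:,::-1] for _ in range(6)]
d=lambda a,b:(cv2.absdiff(cv2.GaussianBlur(a,(3,3),0),cv2.GaussianBlur(b,(3,3),0)).max(2)>25)[150:270,290:470]
for n,m in(('vs fin',d(old,F[-1])),('sway .25s',d(F[0],F[-1]))):
    ys,xs=np.nonzero(m); print(n,len(xs),(xs.min()+290,xs.max()+290,ys.min()+150,ys.max()+150) if len(xs) else '')
# tray: grey pixels' min-area box (dark, unsaturated)
h=cv2.cvtColor(F[-1],cv2.COLOR_BGR2HSV); m=((h[...,1]<50)&(h[...,2]<75)).astype(np.uint8); m[:150]=0;m[230:]=0;m[:,:330]=0;m[:,450:]=0
m=cv2.morphologyEx(m,cv2.MORPH_CLOSE,np.ones((7,7)));m=cv2.morphologyEx(m,cv2.MORPH_OPEN,np.ones((9,9))); c=max(cv2.findContours(m,0,2)[0],key=cv2.contourArea); r=cv2.minAreaRect(c); print(r,onz('top',r[0],.03))
```

```text
vs fin 69 (np.int64(336), np.int64(369), np.int64(184), np.int64(196))
sway .25s 57 (np.int64(336), np.int64(353), np.int64(184), np.int64(196))
((386.13018798828125, 196.2440185546875), (37.775550842285156, 93.96259307861328), 85.73210906982422) [ 0.54610368 -0.18139831  0.03      ]
```

Tray centre is (0.546,-0.181), within 6 mm of the spot. Only the yellow head still sways, so I'll wait a little longer.

Call:
move_arm(
  moves=[
    [0.65,[0,0,0],[0,0,0]],
    [0.65,[0,0,0],[0,0,0]],
    [0.65,[0,0,0],[0,0,0]],
    [0.65,[0,0,0],[0,0,0]],
    [0.65,[0,0,0],[0,0,0]],
    [0.65,[0,0,0],[0,0,0]],
    [0.65,[0,0,0],[0,0,0]],
    [0.65,[0,0,0],[0,0,0]],
    [0.65,[0,0,0],[0,0,0]],
    [0.65,[0,0,0],[0,0,0]],
  ],
)

```text
time: 40.67
eef_pos: [0.4728, 0.2389, 0.3132]
tcp_rot: [0.682, 0.732, 0.002, 0.002]
contact_force: [-0.0, 0.7, -0.3]
opening: 0.653
finger_force: 0.0
```

Call:
move_arm(
  moves=[
    [0.65,[0,0,0],[0,0,0]],
    [0.65,[0,0,0],[0,0,0]],
    [0.65,[0,0,0],[0,0,0]],
    [0.65,[0,0,0],[0,0,0]],
    [0.65,[0,0,0],[0,0,0]],
    [0.65,[0,0,0],[0,0,0]],
    [0.65,[0,0,0],[0,0,0]],
    [0.65,[0,0,0],[0,0,0]],
    [0.65,[0,0,0],[0,0,0]],
    [0.65,[0,0,0],[0,0,0]],
  ],
)

```text
time: 41.5
eef_pos: [0.4728, 0.2388, 0.3132]
tcp_rot: [0.682, 0.732, 0.002, 0.002]
contact_force: [0.3, 0.2, -0.6]
opening: 0.65
finger_force: 0.0
```

Call:
move_arm(
  moves=[
    [0.65,[0,0,0],[0,0,0]],
    [0.65,[0,0,0],[0,0,0]],
    [0.65,[0,0,0],[0,0,0]],
    [0.65,[0,0,0],[0,0,0]],
    [0.65,[0,0,0],[0,0,0]],
    [0.65,[0,0,0],[0,0,0]],
    [0.65,[0,0,0],[0,0,0]],
    [0.65,[0,0,0],[0,0,0]],
    [0.65,[0,0,0],[0,0,0]],
    [0.65,[0,0,0],[0,0,0]],
  ],
)

```text
time: 42.33
eef_pos: [0.4727, 0.2389, 0.3132]
tcp_rot: [0.682, 0.732, 0.002, 0.002]
contact_force: [0.5, -0.1, 0.3]
opening: 0.649
finger_force: 0.0
```

Call:
move_arm(
  moves=[
    [0.65,[0,0,0],[0,0,0]],
    [0.65,[0,0,0],[0,0,0]],
    [0.65,[0,0,0],[0,0,0]],
    [0.65,[0,0,0],[0,0,0]],
    [0.65,[0,0,0],[0,0,0]],
    [0.65,[0,0,0],[0,0,0]],
    [0.65,[0,0,0],[0,0,0]],
    [0.65,[0,0,0],[0,0,0]],
    [0.65,[0,0,0],[0,0,0]],
    [0.65,[0,0,0],[0,0,0]],
  ],
)

```text
time: 43.17
eef_pos: [0.4727, 0.2389, 0.3132]
tcp_rot: [0.682, 0.732, 0.002, 0.002]
contact_force: [-0.2, -0.2, 1.3]
opening: 0.652
finger_force: 0.0
```

Run:
```python
from h import *
F=[read_camera("top") for _ in range(24)]
d=lambda a,b:(cv2.absdiff(cv2.GaussianBlur(a,(3,3),0),cv2.GaussianBlur(b,(3,3),0)).max(2)>25)[150:270,290:470].sum()
print([int(d(F[0],f)) for f in F[1:]])
for k,(x0,x1) in(('y',(335,385)),('r',(400,460))):
    out=[]
    for f in F:
        m=redyel(f,k); 
        m=m[183:215,x0:x1]; ys,xs=np.nonzero(m); out.append((round(xs.mean()+x0,1),round(ys.mean()+183,1)) if len(xs) else None)
    print(k,out)
old=cv2.imread("pics/fin_top.png")[:,:,::-1]; m=cv2.absdiff(old,F[-1]).max(2)>45; ys,xs=np.nonzero(m); print('diff vs fin',len(xs),xs.min(),xs.max(),ys.min(),ys.max())
```

```text
[0, 0, 0, 0, 0, 0, 0, 0, 0, 0, 0, 0, 0, 0, 0, 0, 0, 0, 0, 0, 0, 0, 0]
y [(np.float64(366.0), np.float64(189.0)), (np.float64(366.0), np.float64(188.5)), (np.float64(366.0), np.float64(188.5)), (np.float64(366.0), np.float64(188.5)), (np.float64(366.0), np.float64(188.5)), (np.float64(365.8), np.float64(188.2)), (np.float64(366.0), np.float64(188.0)), (np.float64(366.0), np.float64(187.8)), (np.float64(365.8), np.float64(187.8)), (np.float64(366.0), np.float64(188.0)), (np.float64(366.0), np.float64(188.2)), (np.float64(366.0), np.float64(190.0)), (np.float64(366.0), np.float64(187.5)), (np.float64(366.0), np.float64(189.3)), (np.float64(366.0), np.float64(188.5)), (np.float64(366.0), np.float64(188.0)), (np.float64(366.0), np.float64(188.8)), (np.float64(366.0), np.float64(188.3)), (np.float64(366.0), np.float64(188.2)), (np.float64(366.0), np.float64(188.0)), (np.float64(366.0), np.float64(189.7)), (np.float64(365.7), np.float64(189.0)), (np.float64(366.0), np.float64(188.6)), (np.float64(366.0), np.float64(189.0))]
r [(np.float64(437.3), np.float64(187.9)), (np.float64(437.4), np.f
[... 228 characters left out ...]
437.4), np.float64(187.8)), (np.float64(437.2), np.float64(187.9)), (np.float64(437.2), np.float64(187.9)), (np.float64(437.3), np.float64(187.8)), (np.float64(437.2), np.float64(187.9)), (np.float64(437.2), np.float64(187.9)), (np.float64(437.2), np.float64(188.0)), (np.float64(437.5), np.float64(187.8)), (np.float64(437.4), np.float64(187.9)), (np.float64(437.5), np.float64(187.9)), (np.float64(437.1), np.float64(187.9)), (np.float64(437.5), np.float64(187.8)), (np.float64(437.2), np.float64(187.9)), (np.float64(437.4), np.float64(187.9)), (np.float64(437.2), np.float64(187.9)), (np.float64(437.4), np.float64(188.0)), (np.float64(437.2), np.float64(187.8))]
diff vs fin 1057 179 353 181 399
```

All is still and in place, so I'm handing in.

```bash
python3 -c "
from plant import *
print(sign_off())"
```

```text
the job is handed in; nothing more can be done
None
```

The job is handed in: the collar is at the red dot, the tray is square under the hooks and within about 6 mm of its spot, and the only two heads present, red and yellow, hang still on hooks 0 and 2.

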